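# Nip up the clamp screw of the shavings bin

## Robot

A 6-joint arm with a two-finger parallel gripper is mounted at the origin on the work surface. World frame = base frame: x ahead of the robot, y to its left, z up, the work surface at z = 0. Lengths are in mm, angles in degrees, forces in N, time in s.
With the tool pointing down it reaches from about 300 to 850 mm from the base axis. Payload 4.2 kg.
Tool frame: the origin (TCP) lies at the very end of the fingers, on their centre line; the grasp point (between the pads) lies 19 mm behind it; z points along the fingers, y is the direction in which the jaws open and shut (so a half turn about z gives the same grasp; the last joint's range is limited). The gripper opens to 91 mm and grips with 3 to 60 N. Pads are 32 mm wide; open, the fingers measure 118 mm over their backs; the gripper's body (76 mm by 178 mm) begins 60 mm behind the grasp point.
Start: joints at [65.031, 18.312, 89.639, -0, 72.044, -1.146], TCP at [232.259, 526.022, 213.976] pointing down, gripper open.
Joint ranges: [-177.97, 177.97], [-48.28, 115.42], [12.27, 149.76], [-77.06, 257.06], [2.81, 150.46], [-146.56, 146.56]. Speed limits (degrees/s): [147.25, 147.25, 180, 180, 180, 180].

## Interface

Orientations are given as [roll, pitch, yaw] about the fixed x, y, z axes, in that order (R = Rz(yaw) Ry(pitch) Rx(roll)).
In Python, from workcell import telemetry, grab_frame, job gives the robot as it stands.
- The arm moves only by the tool drive_tool, never from a script. Its argument "moves" is a list of rows, each an object of numbers: "claw": the closure, from -1 (fully open) to 1 (shut); "dx", "dy", "dz": the shift along the tool's x, y, z in units of 20 mm (1.0 is 20 mm); "yaw": the turn about the tool's z in units of 0.15 rad (1.0 is 0.15 rad). In form: [{"claw": .., "dx": .., "dy": .., "dz": .., "yaw": ..}, ...]. A call has 1 to 5 rows; each row shifts and turns the pose as measured when the row begins, along the tool's axes as they then stand; what a row does not reach is not made up. A row lasts 1/8 s, in which the tool goes at most 62.5 mm and 10.7 degrees, less where a joint would pass 70% of its speed; a pose out of reach is approached as far as the arm can. A call with a number of a shift or a turn outside -1 to 1 is refused whole. A call with a gripper value outside its range is refused whole. The fingers move at their own pace and stop on an object; "grip_force" is the grip in N (left out, the last holds). Time passes only in rows, so rows that do not move let the fingers close. It gives the time, the measured TCP pose, the force and the opening at its end, in the units of the state.
- telemetry.state(): the state, without advancing time (a new reading comes with each control period).
- grab_frame(name): name is "scene" or "top" or "wrist"; returns a dict with "color" (400x640x3 uint8, blue, green, red), "vertical_fov" (degrees; the focal length in pixels is half the picture's height over the tangent of half this angle, whatever the lens; pixels are square), "cx", "cy" (the principal point, pixels), "pose" (4x4, takes a point from camera to world coordinates). Camera axes: x right, y down, z forward; pixel columns grow to the right and rows downward; lengths in mm; the calibration is good to about 2 mm. A picture is of the moment at which its call begins. There is no depth.
- job.job_done(): hands the job in, once; it reports no verdict.
The state is a dict: "time_s": time; "qpos": joint angles; "qvel": joint speeds; "effort": joint torques, N m; "ee_pos": TCP position; "ee_rot": TCP orientation; "force": force on the tool from outside, world axes, zero at the start; "torque": the same for the moment, N m; "gripper_width": finger opening in mm.
Only numpy, scipy, OpenCV 4.12 (cv2) and the standard library are available. Lean on these libraries where they do the work, as an engineer would, in place of code of your own. Each camera call takes 0.05 s, during which the arm holds its last target.

## Task

The clamp screw on the shavings bin's bearing has worked slack. Take the flat screwdriver from the tool block, rest its blade lightly on the screw head and turn it until it drops into the slot, tighten the screw clockwise until it stops, then stand the screwdriver back in the hole it came from and let go. Press gently all the while and do not force the screw once it is tight; keep your fingers off the screw and do not shift the bin's tilt or the other things on the bench.

Things in the scene. Friction and masses are not known exactly. Their poses are not given: they have to be found in the camera images.
- driver_grip (a point): Flat screwdriver, 159 mm long, 160 g, upright blade down in a hole of the tool block. Point: middle of its dark handle on the tool's axis. The handle has two broad flats: 34 mm wide along x, 24 mm thick along y, from 39 mm below to 39 mm above this point. z points from blade to handle. Grip across the 24 mm. The other two tools in the block have round handles.
- driver_tip (a point): Middle of the screwdriver's blade end, 115 mm below driver_grip. The blade is 18 mm wide along x (as driver_grip's x), 3 mm thick along y, square ended. A shank of 9 mm leads up to a ferrule (20 mm across, 60 to 70 mm above this point) and a round collar 36 mm across, whose underside, 70 mm above this point, rests on the block's top.
- screw_seat (a point): Centre of the top face of the slotted brass clamp screw, on its upright axis, 126 mm above the bench, on the ear of the -y bearing. Head 26 mm across, 10 mm high; slot 5 mm wide, 6 mm deep, right across its middle. Fixed to the cradle: x does NOT show the slot, which starts anywhere within 0.7 rad either side of x, unmeasured: see it or feel for it. The blade drops in only about 0.1 rad and 1 mm true.
- clamp_screw (a joint): How far the clamp screw has been turned clockwise seen from above, rad. Slack at the start (0 to 0.06), firm stop at 0.55. Turning takes about 0.08 N m and it stays where left; a blade resting on it with under 10 N does not drag it. In the slot the blade has some 0.3 rad of play. Over 18 N on the head before the blade is in the slot, or over 40 N in it (twisting on at the stop), burrs it.
- cradle: Pine base board 150 x 310 x 12 mm, fixed to the bench, with two iron split bearings (tops 119 mm above the bench) at y = -128 and +128 mm and the tin bin between. Origin at the centre of its underside, z up. screw_seat is at (-34, -128, 126) mm in this frame. Nothing else stands within 16 mm of the screw's axis at its height.
- bin_rim (a point): Middle of the upper rim on the -x side of the tin bin (150 x 196 mm at the mouth, 113 mm deep, rim at most 170 mm above the bench). The bin turns on two pins along the cradle's y axis, 100 mm above the bench, and stays at whatever tilt it has (within 0.3 rad of level); a push of 2 N on the rim shifts it.
- block: Pine tool block 62 (x) x 206 (y) x 80 mm high, fixed to the bench, origin at the centre of its underside. Three upright round holes 26 mm across and 76 mm deep at y = -66, 0 and +66 mm; the screwdriver, the awl and the scraper stand in them, in any order, hung by their collars.
- awl_center (a point): Awl in the tool block: pear-shaped boxwood handle 34 mm across, top 152 mm above the bench. Point: middle of its handle. Leave alone.
- scraper_center (a point): Scraper in the tool block: pale waisted round handle 21 mm across, top 140 mm above the bench. Point: middle of its handle. Leave alone.
- inro_center (a point): Black lacquered inro box of four stacked tiers, 30 x 62 x 76 mm, upright; point: its centre. Leave alone.
- bowl_in (a point): Small bronze bowl, 90 mm across and 42 mm high; point: its inner floor. Leave alone.
- blank_center (a point): Roughed-out hornbeam carving blank, about 42 x 34 x 47 mm; point: its centre. Leave alone.
- calipers_center (a point): Brass sliding calipers lying flat, 150 mm long; point: middle of the beam. Leave alone.
- stylus_center (a point): Bamboo stylus lying flat, 170 mm long, 9 mm thick; point: about its middle. Leave alone.

How it is judged (in metres and radians):
On the way, in this order (a step that is already met when the one before it is completed fails the run):
1. the blade is down in the screw's slot (z of driver_tip in the frame of screw_seat below -0.003 m and horizontal distance between driver_tip and screw_seat below 0.005 m), for 0.2 s.
2. the screw is turned clockwise to tight with the blade in the slot (all of step 1 and value of joint clamp_screw above 0.46 rad), for 0.2 s.
At the end, for the whole second after the job is handed in: The clamp screw is tight (at least 0.46 of its 0.55 rad) and the screwdriver stands still, let go, in the hole of the tool block it was taken from: handle within 15 mm of where it was and upright within 0.12 rad (value of joint clamp_screw above 0.46 rad and distance of driver_grip from where it was at the start of the episode below 0.015 m and angle between driver_grip's own z axis and vertical below 0.12 rad and linear speed of driver below 0.02 m/s); the robot touches nothing.
It fails at once if the blade is leaned on the screw head with over 18 N while it is not in the slot (contact force between driver and clamp_screw above 18 N and z of driver_tip in the frame of screw_seat above -0.0015 m).
It fails at once if the screwdriver is pressed or twisted on the screw with over 40 N (contact force between driver and clamp_screw above 40 N).
It fails at once if the hand touches the screw (contact force between any of the fingers, the arm and clamp_screw above 1 N).
It fails at once if the bin's tilt is shifted (rim moved more than 12 mm) (distance of bin_rim from where it was at the start of the episode above 0.012 m).
It fails at once if another thing on the bench is moved more than 20 mm (distance of any of inro_center, bowl_in, blank_center, calipers_center, stylus_center, awl_center, scraper_center from where it was at the start of the episode above 0.02 m).
It also fails if it takes over 67 s, if anything falls off the work surface, if the arm or the gripper's body presses on something with over 40 N, if the wrist force passes 120 N, or if a joint passes its speed limit or range.

## Working session

There is one attempt and no reset: what is moved stays moved. The work goes in short steps, Python scripts to look and compute and a tool call to move; the robot and the scene stay as the last step left them, time stands still between calls to the robot, and variables do not carry over. Pictures are saved under pics/ and viewed, and the job is handed in when it is done.

Besides the shell and the picture viewer there is one more tool, called after "Request:" by a JSON object that holds its "api" and its "payload", one argument or row to a line. drive_tool: Moves the arm, as the interface text tells. Its arguments: {"type":"object","properties":{"moves":{"type":"array"},"grip_force":{"type":"number"}},"required":["moves"]}

```bash
mkdir -p pics; ls; python3 - <<'E'
from workcell import telemetry, grab_frame, job
import cv2
for n in ["scene","top","wrist"]:
    f=grab_frame(n); cv2.imwrite(f"pics/{n}0.png",f["color"]); print(n,f["vertical_fov"],f["cx"],f["cy"],f["pose"])
print(telemetry.state())
E
```

```text
pics
scene 45.66355321620352 318.4908222844335 202.84024739837224 [[ 5.83597538e-01  5.95384534e-01 -5.52205732e-01  1.15404662e+03]
 [ 8.11878278e-01 -4.14104704e-01  4.11547028e-01 -5.06675123e+02]
 [ 1.63577440e-02 -6.88501671e-01 -7.25050256e-01  8.96407838e+02]
 [ 0.00000000e+00  0.00000000e+00  0.00000000e+00  1.00000000e+00]]
top 47.86403024182492 323.39221845452596 203.17823477308886 [[ 2.09374953e-03 -9.95597799e-01  9.37050636e-02  4.77173266e+02]
 [-9.99952145e-01 -1.18895574e-03  9.71054910e-03 -8.69057075e+01]
 [-9.55639014e-03 -9.37209107e-02 -9.95552644e-01  1.07005683e+03]
 [ 0.00000000e+00  0.00000000e+00  0.00000000e+00  1.00000000e+00]]
wrist 71.1747857147804 316.53561907732876 200.84981603929617 [[ 4.04286944e-01  8.80629049e-01  2.47071944e-01  1.63005285e+02]
 [ 9.14630397e-01 -3.88719273e-01 -1.11124090e-01  5.57158707e+02]
 [-1.81747513e-03  2.70905528e-01 -9.62604224e-01  3.83722419e+02]
 [ 0.00000000e+00  0.00000000e+00  0.00000000e+00  1.00000000e+00]]
{'time_s': 0.15, 'qpos': array([ 6.50317267e+01,  1.83419617e+01,  8.96891410e+01, -1.29428972e-03,
        7.20426459e+01, -1.14535047e+00]), 'qvel': array([ 0.02677166, -0.11356391, -0.10485617, -0.07474763, -0.13054993,
        0.03547529]), 'effort': array([ 1.23935497e-04, -4.12772834e+01, -2.32155025e+01,  7.27110752e-02,
        4.32815985e-02, -9.84587064e-05]), 'ee_pos': array([232.09578178, 525.67802282, 213.33428771]), 'ee_rot': array([-1.79926242e+02, -2.43666600e-04,  1.56177477e+02]), 'force': array([0.06477176, 0.29298429, 0.24766406]), 'torque': array([-0.03676202,  0.04655186, -0.0470344 ]), 'gripper_width': 91.13947443121378}
```

View pics/scene0.png

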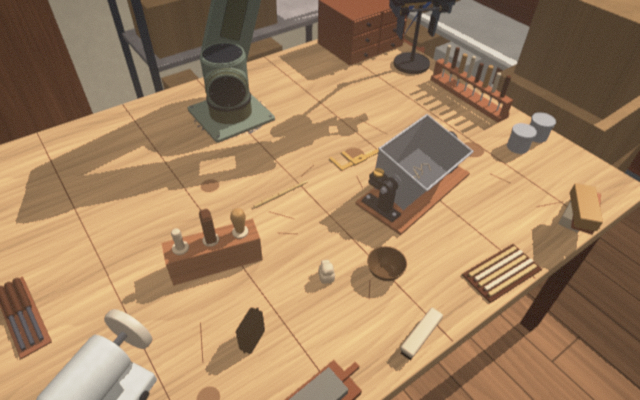

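View pics/top0.png

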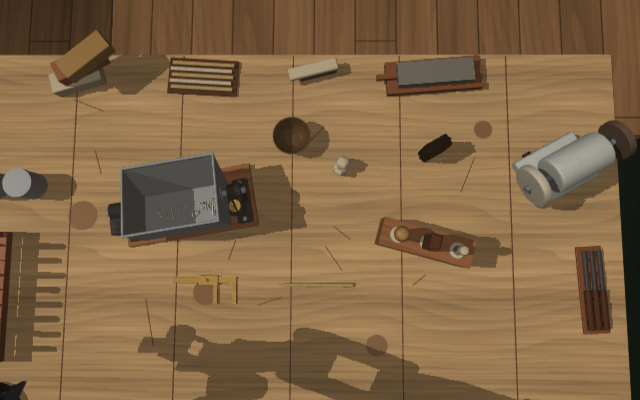

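View pics/wrist0.png

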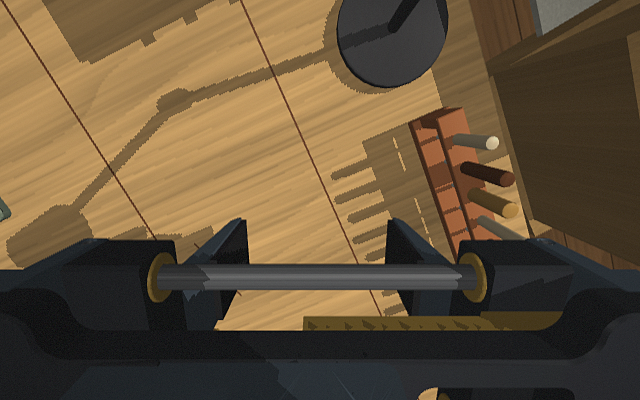

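```bash
python3 - <<'E'
import cv2
a=cv2.imread("pics/top0.png")
cv2.imwrite("pics/t_a.png",cv2.resize(a[150:260,100:270],None,fx=4.7,fy=4.7,interpolation=cv2.INTER_CUBIC))
cv2.imwrite("pics/t_b.png",cv2.resize(a[205:280,365:485],None,fx=6,fy=6,interpolation=cv2.INTER_CUBIC))
a=cv2.imread("pics/scene0.png")
cv2.imwrite("pics/s_a.png",cv2.resize(a[100:250,320:500],None,fx=4,fy=4,interpolation=cv2.INTER_CUBIC))
cv2.imwrite("pics/s_b.png",cv2.resize(a[190:290,150:280],None,fx=6,fy=6,interpolation=cv2.INTER_CUBIC))
E
```

```text
(no output)
```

View pics/t_a.png

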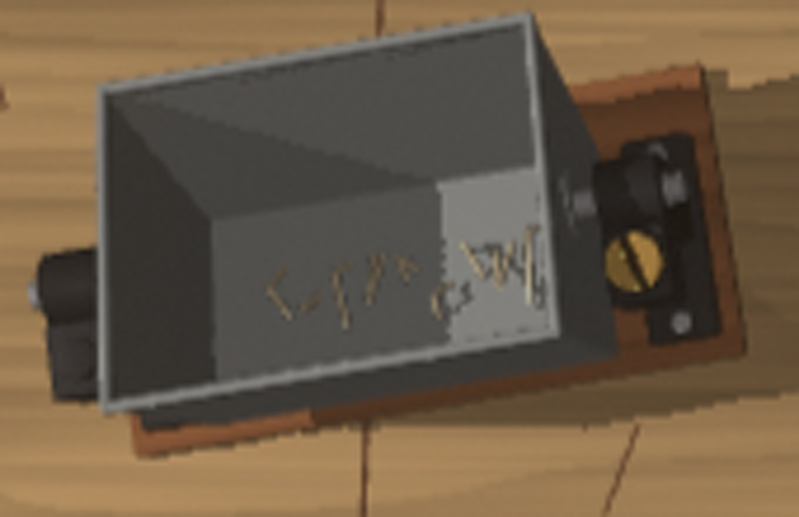

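View pics/t_b.png

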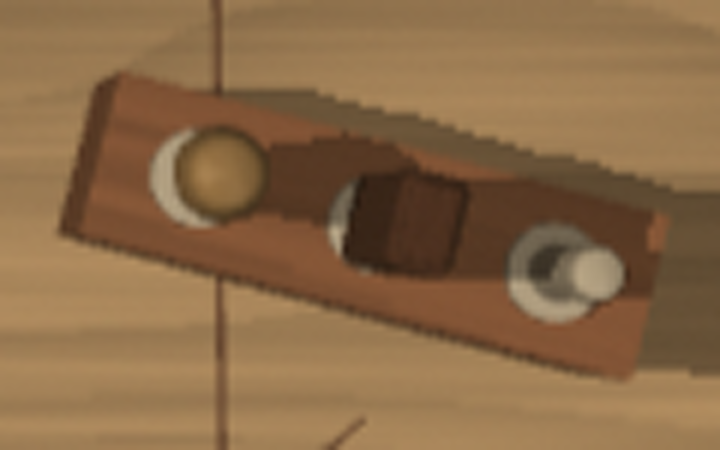

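View pics/s_a.png

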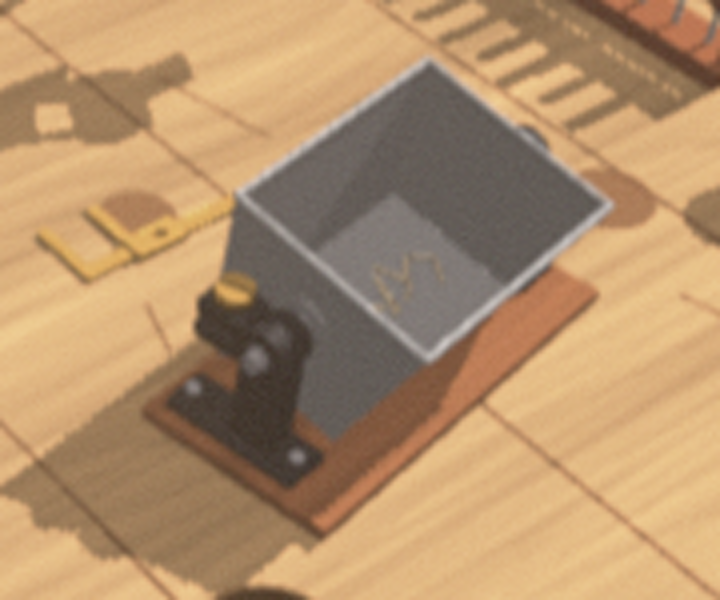

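View pics/s_b.png

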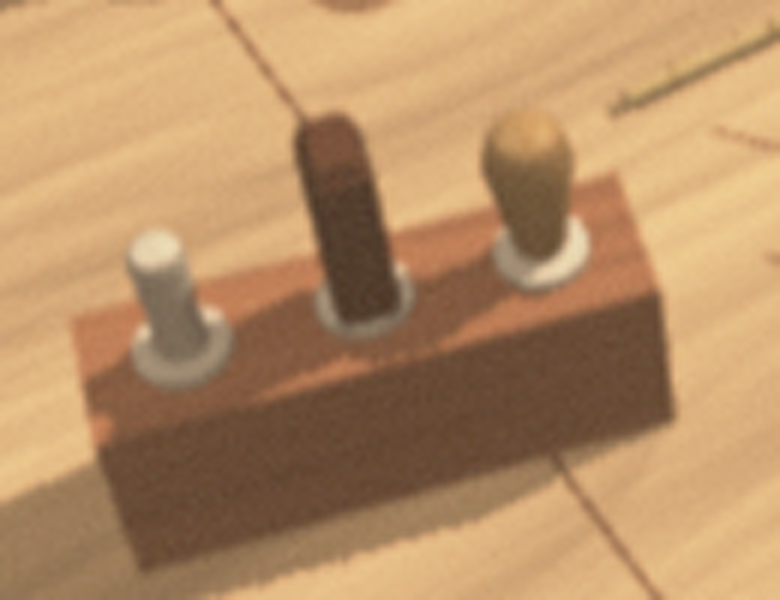

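```bash
cat > h.py <<'E'
import numpy as np, cv2
from workcell import telemetry, grab_frame, job
def rays(f,pts):
    pts=np.atleast_2d(np.array(pts,float)); h=f["color"].shape[0]
    F=h/2/np.tan(np.radians(f["vertical_fov"]/2)); P=np.array(f["pose"])
    d=np.c_[(pts[:,0]-f["cx"])/F,(pts[:,1]-f["cy"])/F,np.ones(len(pts))]@P[:3,:3].T
    return P[:3,3],d
def atz(f,pts,z):
    o,d=rays(f,pts); z=np.asarray(z,float)
    t=(z-o[2])/d[:,2]; return o+d*t[:,None]
def tri(fs,ps):
    A=np.zeros((3,3));b=np.zeros(3)
    for f,p in zip(fs,ps):
        o,d=rays(f,p); d=d[0]/np.linalg.norm(d[0]); M=np.eye(3)-np.outer(d,d); A+=M;b+=M@o
    return np.linalg.solve(A,b)
def proj(f,X):
    P=np.array(f["pose"]); X=np.atleast_2d(X); h=f["color"].shape[0]
    F=h/2/np.tan(np.radians(f["vertical_fov"]/2)); c=(X-P[:3,3])@P[:3,:3]
    return np.c_[f["cx"]+F*c[:,0]/c[:,2],f["cy"]+F*c[:,1]/c[:,2]]
def snap(n,name,box=None,s=1):
    f=grab_frame(n); a=f["color"]
    if box: a=a[box[1]:box[3],box[0]:box[2]]
    cv2.imwrite(f"pics/{name}.png",cv2.resize(a,None,fx=s,fy=s,interpolation=cv2.INTER_CUBIC)); return f
def st():
    s=telemetry.state(); print("t%.2f"%s["time_s"],"pos",np.round(s["ee_pos"],1),"rot",np.round(s["ee_rot"],2),"F",np.round(s["force"],2),"T",np.round(s["torque"],3),"w%.1f"%s["gripper_width"],"q",np.round(s["qpos"],1)); return s
E
python3 - <<'E'
from h import *
np.set_printoptions(precision=1,suppress=True)
t=grab_frame("top"); s=grab_frame("scene")
ca=lambda x,y:(100+x/4.7,150+y/4.7); cb=lambda x,y:(365+x/6,205+y/6)
sa=lambda x,y:(320+x/4,100+y/4); sb=lambda x,y:(150+x/6,190+y/6)
print("screw top",atz(t,ca(635,261),126), "scene",atz(s,sa(235,289),126), tri([t,s],[ca(635,261),sa(235,289)]))
sl=atz(t,[ca(621,238),ca(650,287)],126); d=sl[0]-sl[1]; print("slot",sl,np.degrees(np.arctan2(d[1],d[0])))
print("block top corners",atz(t,[cb(120,72),cb(60,235),cb(632,380),cb(667,212)],80))
print("scene block",atz(s,[sb(75,318),sb(100,440),sb(660,292),sb(615,178)],80))
top=atz(t,[cb(402,176),cb(468,183),cb(452,276),cb(390,268)],168);print("drv top",top,top.mean(0))
print("scene top",atz(s,sb(330,125),169), "collar", atz(s,[sb(365,300)],88))
print("awl top",atz(t,cb(222,170),152),"scr",atz(t,cb(598,272),140), "collars",atz(t,[cb(195,178),cb(555,274)],85))
print("cradle corners",atz(t,[ca(745,352),ca(703,66),ca(140,455)],12))
E
```

```text
screw top [[560.8 108.3 126. ]] scene [[567.7 107.7 126. ]] [562.3 111.  119.8]
slot [[571.2 114.8 126. ]
 [549.1 101.4 126. ]] 31.45130270054629
block top corners [[ 540.  -212.7   80. ]
 [ 480.5 -190.2   80. ]
 [ 428.7 -396.5   80. ]
 [ 489.3 -410.9   80. ]]
scene block [[ 436.1 -392.9   80. ]
 [ 492.4 -407.5   80. ]
 [ 547.1 -212.9   80. ]
 [ 489.2 -198.1   80. ]]
drv top [[ 500.  -294.7  168. ]
 [ 497.7 -316.5  168. ]
 [ 467.  -310.5  168. ]
 [ 469.6 -290.1  168. ]] [ 483.5 -303.   168. ]
scene top [[ 484.5 -299.8  169. ]] collar [[ 495.1 -305.1   88. ]]
awl top [[ 502.3 -237.7  152. ]] scr [[ 468.1 -367.2  140. ]] collars [[ 501.2 -238.8   85. ]
 [ 466.8 -368.3   85. ]]
cradle corners [[525.3  75.8  12. ]
 [670.2  99.4  12. ]
 [473.4 377.5  12. ]]
```

Request:
{"api": "drive_tool", "payload": {
  "moves": [
    {"claw":-1,"dx":-1,"dy":-1,"dz":0,"yaw":0},
    {"claw":-1,"dx":-1,"dy":-1,"dz":0,"yaw":0},
    {"claw":-1,"dx":-1,"dy":-1,"dz":0,"yaw":0},
    {"claw":-1,"dx":-1,"dy":-1,"dz":0,"yaw":0},
    {"claw":-1,"dx":-1,"dy":-1,"dz":0,"yaw":0}
  ]
}}

```text
time_s: 0.88
ee_pos: [283.9, 391.5, 212.5]
ee_rot: [-179.9, -0.0, 156.4]
force: [0.9, -0.2, 0.1]
gripper_width: 90.8
```

Request:
{"api": "drive_tool", "payload": {
  "moves": [
    {"claw":-1,"dx":-1,"dy":-1,"dz":-0.1,"yaw":0},
    {"claw":-1,"dx":-1,"dy":-1,"dz":0,"yaw":0},
    {"claw":-1,"dx":-1,"dy":-1,"dz":0,"yaw":0},
    {"claw":-1,"dx":-1,"dy":-1,"dz":0,"yaw":0},
    {"claw":-1,"dx":-1,"dy":-1,"dz":0,"yaw":0}
  ]
}}

```text
time_s: 1.5
ee_pos: [336.5, 255.1, 214.8]
ee_rot: [-179.9, 0.0, 156.4]
force: [0.8, -0.3, -0.1]
gripper_width: 91.4
```

Request:
{"api": "drive_tool", "payload": {
  "moves": [
    {"claw":-1,"dx":-1,"dy":-1,"dz":0,"yaw":0},
    {"claw":-1,"dx":-1,"dy":-1,"dz":0,"yaw":0},
    {"claw":-1,"dx":-1,"dy":-1,"dz":0,"yaw":0},
    {"claw":-1,"dx":-1,"dy":-1,"dz":0,"yaw":0},
    {"claw":-1,"dx":-1,"dy":-1,"dz":0,"yaw":0}
  ]
}}

```text
time_s: 2.12
ee_pos: [389.2, 118.8, 215.2]
ee_rot: [-180.0, 0.1, 156.4]
force: [0.7, 0.1, -0.0]
gripper_width: 91.0
```

Request:
{"api": "drive_tool", "payload": {
  "moves": [
    {"claw":-1,"dx":-1,"dy":-1,"dz":0,"yaw":0},
    {"claw":-1,"dx":-1,"dy":-1,"dz":0,"yaw":0},
    {"claw":-1,"dx":-1,"dy":-1,"dz":0,"yaw":0},
    {"claw":-1,"dx":-1,"dy":-1,"dz":0,"yaw":0},
    {"claw":-1,"dx":-1,"dy":-1,"dz":0,"yaw":0}
  ]
}}

```text
time_s: 2.75
ee_pos: [441.9, -17.5, 215.6]
ee_rot: [-180.0, 0.1, 156.4]
force: [-0.0, -0.2, 0.2]
gripper_width: 91.6
```

Request:
{"api": "drive_tool", "payload": {
  "moves": [
    {"claw":-1,"dx":-1,"dy":-1,"dz":0,"yaw":-1},
    {"claw":-1,"dx":-1,"dy":-1,"dz":0,"yaw":-0.7},
    {"claw":-1,"dx":-1,"dy":-1,"dz":0,"yaw":0},
    {"claw":-1,"dx":-1,"dy":-1,"dz":0,"yaw":0},
    {"claw":-1,"dx":-1,"dy":-1,"dz":0,"yaw":0}
  ]
}}

```text
time_s: 3.38
ee_pos: [518.2, -141.0, 215.7]
ee_rot: [-180.0, 0.1, 171.4]
force: [0.1, 1.1, -0.3]
gripper_width: 91.4
```

Request:
{"api": "drive_tool", "payload": {
  "moves": [
    {"claw":-1,"dx":-1,"dy":-1,"dz":0,"yaw":0},
    {"claw":-1,"dx":-1,"dy":-1,"dz":0,"yaw":0},
    {"claw":0,"dx":0,"dy":-1,"dz":0,"yaw":0},
    {"claw":0,"dx":0,"dy":-1,"dz":0,"yaw":0},
    {"claw":0,"dx":0,"dy":-1,"dz":0,"yaw":0}
  ]
}}

```text
time_s: 4.0
ee_pos: [542.4, -250.1, 214.7]
ee_rot: [180.0, -0.1, 171.5]
force: [0.1, -0.1, 0.0]
gripper_width: 63.3
```

Request:
{"api": "drive_tool", "payload": {
  "moves": [
    {"claw":0,"dx":0,"dy":-1,"dz":0,"yaw":0},
    {"claw":0,"dx":0,"dy":-0.6,"dz":0,"yaw":0}
  ]
}}

```text
time_s: 4.25
ee_pos: [536.3, -284.3, 215.1]
ee_rot: [180.0, -0.0, 171.4]
force: [0.0, 0.5, 0.4]
gripper_width: 46.5
```

```bash
python3 - <<'E'
from h import *
st(); snap("wrist","w1"); print(repr(np.array(snap("top","t1",(360,180,500,290),5)["pose"]).shape)); snap("scene","s1"); st()
E
```

```text
t4.25 pos [ 536.3 -284.3  215.1] rot [ 1.7996e+02 -5.0000e-02  1.7139e+02] F [0.   0.5  0.39] T [ 0.062 -0.046 -0.001] w46.5 q [ -29.    21.2   85.1    0.    73.7 -110.4]
(4, 4)
t4.40 pos [ 536.6 -283.4  214.9] rot [ 1.7994e+02 -6.0000e-02  1.7138e+02] F [0.03 0.18 0.46] T [ 0.081 -0.051  0.019] w45.4 q [ -28.9   21.2   85.1    0.    73.7 -110.3]
```

View pics/w1.png

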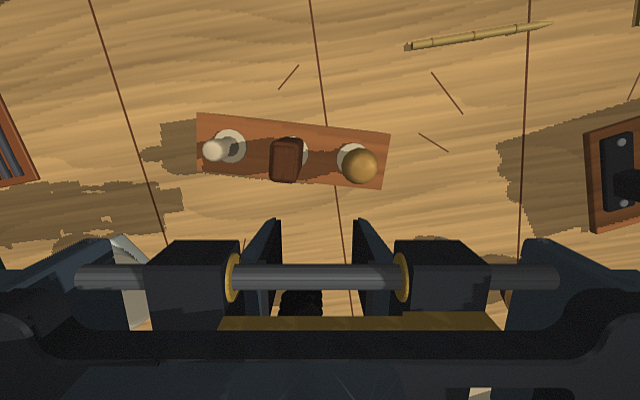

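```bash
python3 - <<'E'
import cv2
a=cv2.imread("pics/w1.png")
cv2.imwrite("pics/w1c.png",cv2.resize(a[105:200,190:395],None,fx=3.9,fy=5,interpolation=cv2.INTER_CUBIC)) if 0 else cv2.imwrite("pics/w1c.png",cv2.resize(a[125:195,235:335],None,fx=8,fy=8,interpolation=cv2.INTER_CUBIC))
E
```

```text
(no output)
```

View pics/w1c.png

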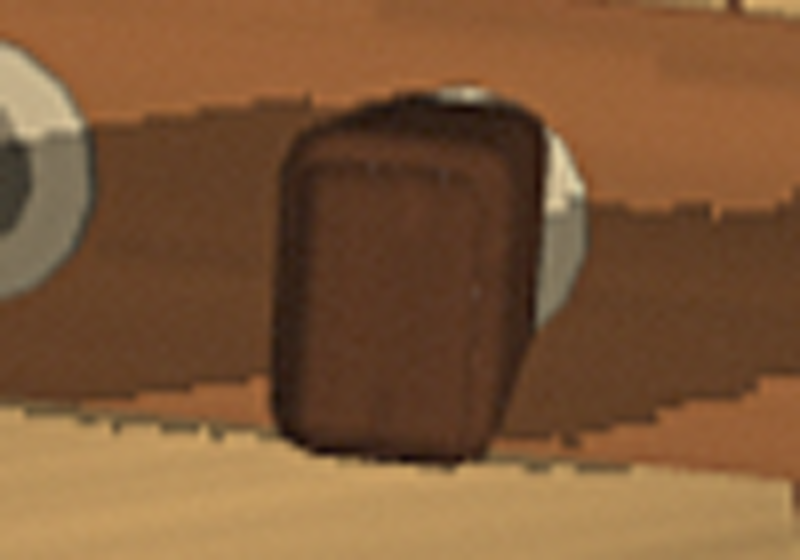

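View pics/t1.png

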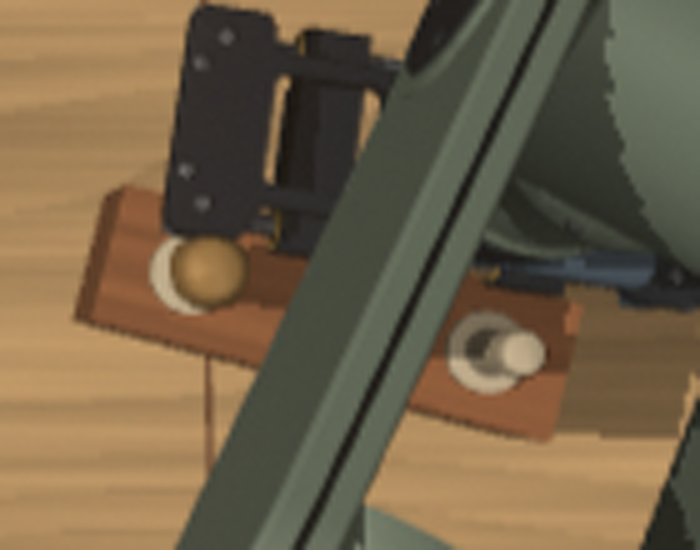

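```bash
python3 - <<'E'
from h import *
np.set_printoptions(precision=1,suppress=True)
f=grab_frame("wrist"); c=lambda x,y:(235+x/8,125+y/8)
for z in (164,169):
  L=[[(276,410),(287,165)],[(303,420),(312,170)],[(468,430),(486,180)],[(490,430),(512,170)]]
  for e in L:
    w=atz(f,[c(*e[0]),c(*e[1])],z); d=w[1]-w[0]; print(z,w[0],w[1],np.degrees(np.arctan2(d[1],d[0]))%180-180)
print("top center",atz(f,c(394,295),169))
st()
E
```

```text
164 [ 497.4 -315.1  164. ] [ 473.8 -309.3  164. ] -13.765666752893509
164 [ 498.8 -312.6  164. ] [ 474.6 -307.   164. ] -13.078339611144116
164 [ 502.3 -296.4  164. ] [ 478.1 -290.4  164. ] -13.958493746752453
164 [ 502.6 -294.2  164. ] [ 477.5 -287.7  164. ] -14.512437557687349
169 [ 496.6 -314.1  169. ] [ 473.5 -308.5  169. ] -13.765666752893708
169 [ 497.9 -311.7  169. ] [ 474.3 -306.2  169. ] -13.078339611144173
169 [ 501.4 -295.9  169. ] [ 477.7 -290.   169. ] -13.958493746752367
169 [ 501.7 -293.7  169. ] [ 477.2 -287.4  169. ] -14.51243755768732
top center [[ 487.2 -300.6  169. ]]
t4.45 pos [ 536.8 -282.8  214.9] rot [179.9  -0.1 171.4] F [ 0.4  0.4 -1.1] T [-0. -0.  0.] w45.8 q [ -28.9   21.2   85.1    0.    73.7 -110.3]
```

Request:
{"api": "drive_tool", "payload": {
  "moves": [
    {"claw":0,"dx":0,"dy":0,"dz":0,"yaw":0.5},
    {"claw":0,"dx":0.8,"dy":-0.5,"dz":0,"yaw":0},
    {"claw":0,"dx":0.8,"dy":-0.5,"dz":0,"yaw":0},
    {"claw":0,"dx":0.7,"dy":-0.4,"dz":0,"yaw":0},
    {"claw":0,"dx":0,"dy":0,"dz":0,"yaw":0}
  ]
}}

```text
time_s: 5.08
ee_pos: [481.4, -298.8, 215.2]
ee_rot: [179.9, -0.1, 167.3]
force: [0.8, -0.0, 0.8]
gripper_width: 45.6
```

```bash
python3 - <<'E'
from h import *
st(); snap("wrist","w2",(200,140,430,320),3.4); f=snap("scene","s2",(130,150,290,290),5);
for n,X in [("tcp",[485.5,-301,106]),]: pass
s=telemetry.state()
for n in("scene",): print(proj(f,[[485.5,-301,169],[485.5,-301,86]]), proj(f,s["ee_pos"]))
E
```

```text
t5.08 pos [ 481.4 -298.8  215.2] rot [ 1.7989e+02 -1.2000e-01  1.6729e+02] F [ 0.8  -0.04  0.8 ] T [0.002 0.011 0.003] w45.6 q [-3.300e+01  1.760e+01  9.050e+01  1.000e-01  7.200e+01 -1.103e+02]
[[204.68218818 211.36491937]
 [210.63946339 236.9396144 ]] [[201.490351   194.45648538]]
```

View pics/w2.png

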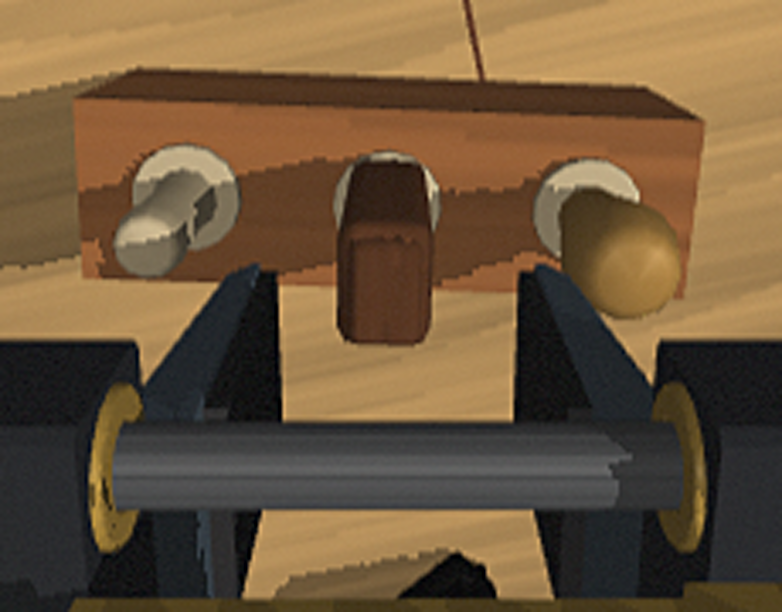

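View pics/s2.png

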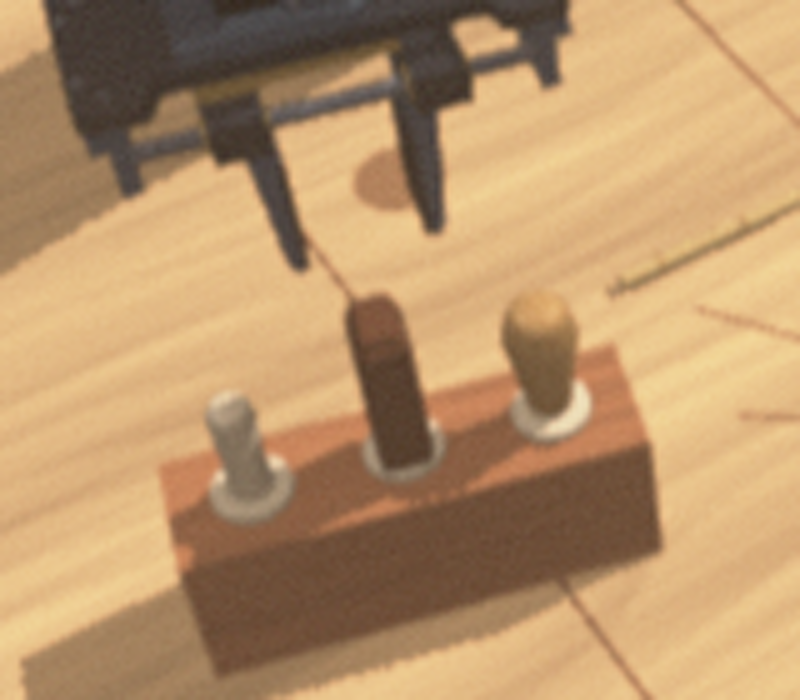

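```bash
python3 - <<'E'
from h import *
np.set_printoptions(precision=1,suppress=True)
f=grab_frame("wrist"); c=lambda x,y:(200+x/3.4,140+y/3.4)
print(atz(f,c(385,288),169)); s=st()
w=atz(f,[c(338,320),c(346,232),c(430,320),c(430,232)],166); d=w[0]-w[1]; e=w[2]-w[3]; print(w,np.degrees([np.arctan2(d[1],d[0]),np.arctan2(e[1],e[0])]))
w=atz(f,[c(386,198),c(186,193),c(588,207)],86);print(w)
E
```

```text
[[ 487.6 -302.   169. ]]
t5.22 pos [ 483.1 -298.6  215. ] rot [179.9  -0.1 167.3] F [-0.   0.3 -0.6] T [ 0. -0. -0.] w45.8 q [ -32.9   17.7   90.4    0.1   72.  -110.3]
[[ 494.4 -315.5  166. ]
 [ 472.6 -308.2  166. ]
 [ 499.4 -293.2  166. ]
 [ 477.1 -288.4  166. ]] [-18.5 -12.1]
[[ 487.3 -302.4   86. ]
 [ 471.3 -365.6   86. ]
 [ 504.9 -238.5   86. ]]
```

Request:
{"api": "drive_tool", "payload": {
  "moves": [
    {"claw":0,"dx":-0.2,"dy":-0.13,"dz":0.5,"yaw":0.15},
    {"claw":0,"dx":0,"dy":0,"dz":1,"yaw":0},
    {"claw":0,"dx":0,"dy":0,"dz":1,"yaw":0},
    {"claw":0,"dx":0,"dy":0,"dz":1,"yaw":0}
  ]
}}

```text
time_s: 5.72
ee_pos: [489.8, -302.6, 142.2]
ee_rot: [179.9, 0.1, 166.0]
force: [-0.9, -0.4, -0.7]
gripper_width: 45.3
```

```bash
python3 - <<'E'
from h import *
st(); snap("wrist","w3",(200,100,430,320),3.4)
E
```

```text
t5.72 pos [ 489.8 -302.6  142.2] rot [1.7994e+02 1.3000e-01 1.6597e+02] F [-0.93 -0.43 -0.72] T [ 0.041  0.036 -0.008] w45.3 q [-3.290e+01  2.140e+01  9.590e+01  1.000e-01  6.260e+01 -1.089e+02]
```

View pics/w3.png

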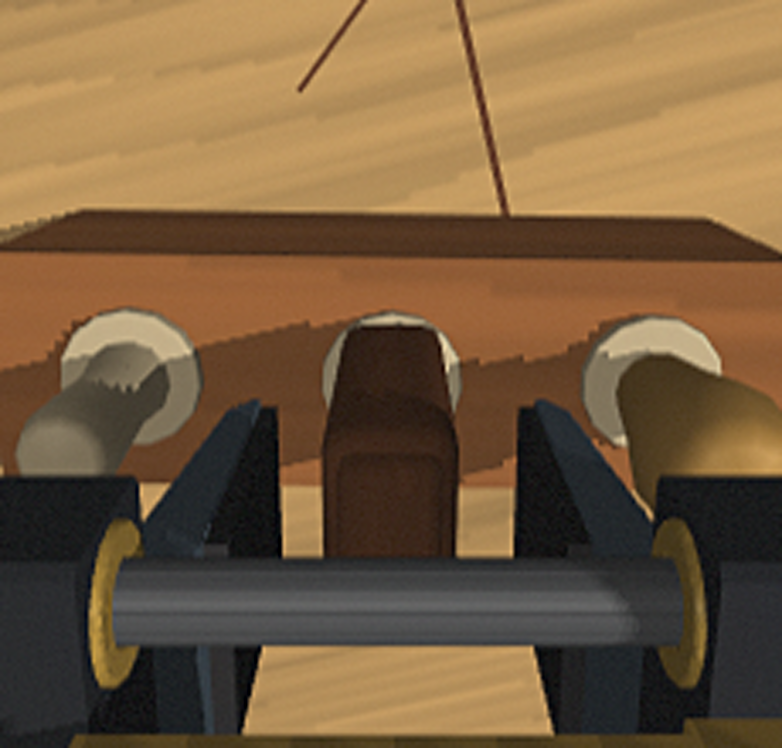

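Request:
{"api": "drive_tool", "payload": {
  "moves": [
    {"claw":0,"dx":0.15,"dy":0,"dz":0.9,"yaw":0},
    {"claw":0,"dx":0,"dy":0,"dz":0.8,"yaw":0},
    {"claw":0,"dx":0,"dy":0,"dz":0,"yaw":0}
  ]
}}

```text
time_s: 6.15
ee_pos: [486.0, -300.3, 102.4]
ee_rot: [179.8, -0.3, 166.0]
force: [-0.3, 0.4, 0.8]
gripper_width: 45.3
```

```bash
python3 - <<'E'
from h import *
st(); f=snap("scene","s3",(130,150,290,290),5);st()
E
```

```text
t6.15 pos [ 486.  -300.3  102.4] rot [179.77  -0.32 165.95] F [-0.35  0.4   0.83] T [ 0.025  0.009 -0.014] w45.3 q [-3.29e+01  2.34e+01  9.91e+01  1.00e-01  5.79e+01 -1.09e+02]
t6.20 pos [ 486.5 -300.6  103.2] rot [179.8   -0.23 165.96] F [ 0.16 -0.43 -0.34] T [-0.027  0.02  -0.053] w45.5 q [-3.29e+01  2.34e+01  9.90e+01  1.00e-01  5.79e+01 -1.09e+02]
```

View pics/s3.png

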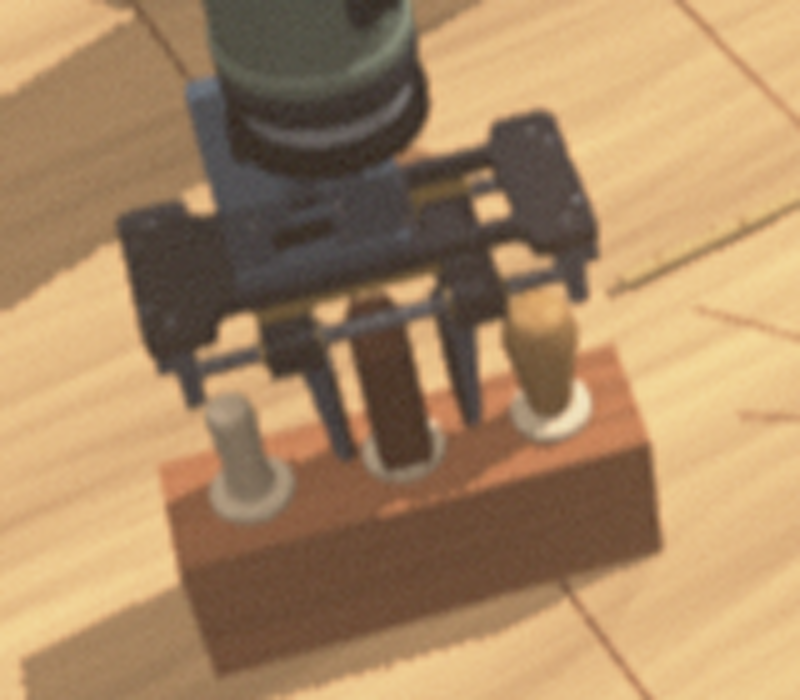

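Request:
{"api": "drive_tool", "payload": {
  "moves": [
    {"claw":1,"dx":0,"dy":0,"dz":0,"yaw":0},
    {"claw":1,"dx":0,"dy":0,"dz":0,"yaw":0},
    {"claw":1,"dx":0,"dy":0,"dz":0,"yaw":0},
    {"claw":1,"dx":0,"dy":0,"dz":0,"yaw":0}
  ],
  "grip_force": 40
}}

```text
time_s: 6.7
ee_pos: [487.8, -301.2, 105.0]
ee_rot: [179.9, -0.0, 166.0]
force: [-0.4, 0.0, -2.2]
gripper_width: 23.8
```

```bash
python3 - <<'E'
from h import *
st(); f=snap("scene","s4",(130,150,290,290),5);st()
E
```

```text
t6.70 pos [ 487.8 -301.2  105. ] rot [ 1.7986e+02 -5.0000e-02  1.6595e+02] F [-0.38  0.04 -2.17] T [0.055 0.034 0.015] w23.8 q [-3.290e+01  2.330e+01  9.880e+01  1.000e-01  5.800e+01 -1.089e+02]
t6.75 pos [ 487.8 -301.3  105. ] rot [ 1.7986e+02 -5.0000e-02  1.6595e+02] F [ 0.26 -0.39 -1.08] T [ 0.022 -0.007  0.036] w24.1 q [-3.290e+01  2.330e+01  9.880e+01  1.000e-01  5.800e+01 -1.089e+02]
```

View pics/s4.png

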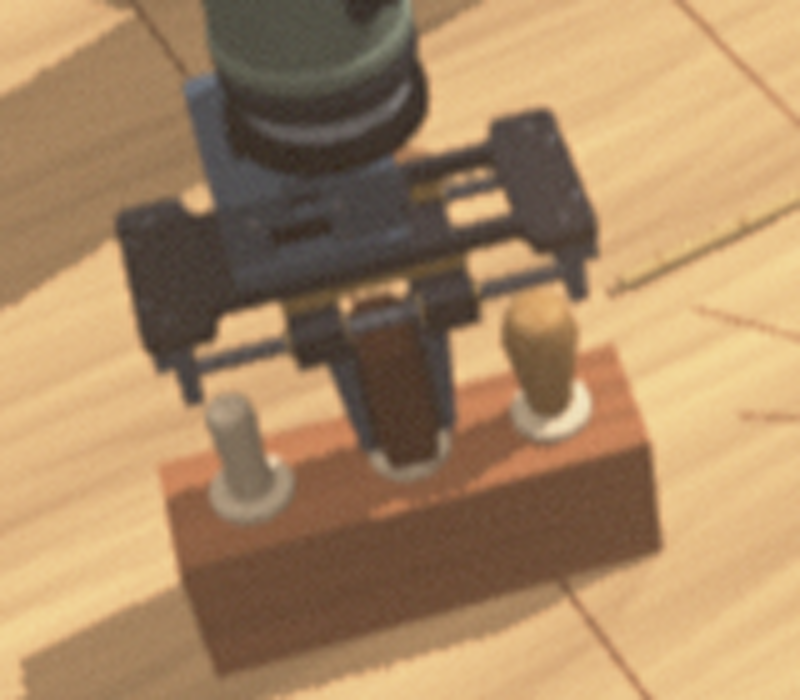

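Request:
{"api": "drive_tool", "payload": {
  "moves": [
    {"claw":1,"dx":0,"dy":0,"dz":-0.3,"yaw":0},
    {"claw":1,"dx":0,"dy":0,"dz":-0.8,"yaw":0},
    {"claw":1,"dx":0,"dy":0,"dz":-1,"yaw":0},
    {"claw":1,"dx":0,"dy":0,"dz":-1,"yaw":0},
    {"claw":1,"dx":0,"dy":0,"dz":-1,"yaw":0}
  ]
}}

```text
time_s: 7.38
ee_pos: [487.3, -301.1, 191.6]
ee_rot: [179.8, -0.1, 165.9]
force: [0.4, 0.0, -1.3]
gripper_width: 24.0
```

Request:
{"api": "drive_tool", "payload": {
  "moves": [
    {"claw":1,"dx":0,"dy":0,"dz":-1,"yaw":0},
    {"claw":1,"dx":0,"dy":0,"dz":-1,"yaw":0},
    {"claw":1,"dx":0,"dy":0,"dz":-1,"yaw":0},
    {"claw":1,"dx":0,"dy":0,"dz":-0.7,"yaw":0},
    {"claw":1,"dx":0,"dy":0,"dz":0,"yaw":0}
  ]
}}

```text
time_s: 8.0
ee_pos: [488.1, -301.8, 275.6]
ee_rot: [-180.0, 0.4, 166.0]
force: [-0.1, 0.0, -0.8]
gripper_width: 23.9
```

```bash
python3 - <<'E'
from h import *
st(); f=snap("scene","s5",(130,110,290,250),5);snap("wrist","w5");t=snap("top","t5",(360,180,500,290),5);s=st()
p=s["ee_pos"]-[0,0,95]; print(proj(f,p),(proj(f,p)-[130,110])*5, proj(t,p))
E
```

```text
t8.00 pos [ 488.1 -301.8  275.6] rot [-179.98    0.42  165.95] F [-0.09  0.   -0.84] T [ 0.005 -0.026 -0.003] w23.9 q [-3.290e+01  1.620e+01  8.380e+01  1.000e-01  7.960e+01 -1.089e+02]
t8.15 pos [ 487.3 -301.3  273.3] rot [179.93   0.19 165.95] F [-0.92  0.11 -2.36] T [ 0.027  0.012 -0.027] w24.2 q [-3.300e+01  1.630e+01  8.400e+01  1.000e-01  7.950e+01 -1.089e+02]
[[204.23231878 208.87163391]] [[371.1615939  494.35816955]] [[436.68698315 240.67772939]]
```

View pics/s5.png

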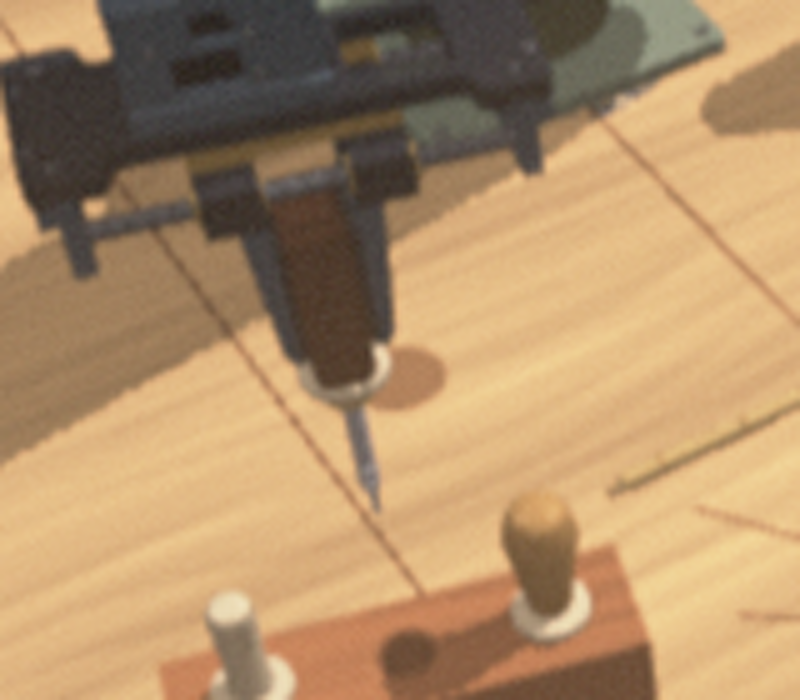

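View pics/w5.png

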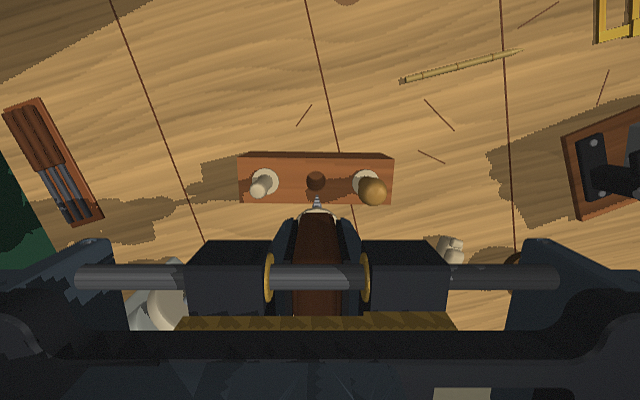

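Request:
{"api": "drive_tool", "payload": {
  "moves": [
    {"claw":1,"dx":0.07,"dy":1,"dz":0,"yaw":0},
    {"claw":1,"dx":0.07,"dy":1,"dz":0,"yaw":0},
    {"claw":1,"dx":0.07,"dy":1,"dz":0,"yaw":0},
    {"claw":1,"dx":0.07,"dy":1,"dz":0,"yaw":0},
    {"claw":1,"dx":0.07,"dy":1,"dz":0,"yaw":0}
  ]
}}

```text
time_s: 8.78
ee_pos: [504.8, -194.4, 271.1]
ee_rot: [179.8, -0.1, 166.0]
force: [-0.5, -0.7, -1.3]
gripper_width: 24.0
```

Request:
{"api": "drive_tool", "payload": {
  "moves": [
    {"claw":1,"dx":0.07,"dy":1,"dz":0,"yaw":0},
    {"claw":1,"dx":0.07,"dy":1,"dz":0,"yaw":0},
    {"claw":1,"dx":0.07,"dy":1,"dz":0,"yaw":0},
    {"claw":1,"dx":0.07,"dy":1,"dz":0,"yaw":0},
    {"claw":1,"dx":0.07,"dy":1,"dz":0,"yaw":0}
  ]
}}

```text
time_s: 9.4
ee_pos: [521.9, -84.7, 271.5]
ee_rot: [179.7, -0.1, 166.3]
force: [0.9, -0.3, -1.7]
gripper_width: 23.8
```

Request:
{"api": "drive_tool", "payload": {
  "moves": [
    {"claw":1,"dx":0.07,"dy":1,"dz":0,"yaw":0},
    {"claw":1,"dx":0.07,"dy":1,"dz":0,"yaw":0},
    {"claw":1,"dx":0.07,"dy":1,"dz":0,"yaw":0},
    {"claw":1,"dx":0.07,"dy":1,"dz":0,"yaw":0},
    {"claw":1,"dx":0,"dy":0,"dz":0,"yaw":0}
  ]
}}

```text
time_s: 10.02
ee_pos: [533.8, 5.2, 272.0]
ee_rot: [179.6, -0.2, 166.7]
force: [-0.8, -0.5, -1.1]
gripper_width: 23.8
```

```bash
python3 - <<'E'
from h import *
st(); f=snap("scene","s6",(320,60,520,220),4);snap("wrist","w6");t=snap("top","t6",(100,130,360,280),3);s=st()
E
```

```text
t10.03 pos [533.8   5.2 272. ] rot [179.61  -0.19 166.73] F [-0.79 -0.51 -1.06] T [-0.008  0.019  0.004] w23.8 q [ -0.9  12.8  89.    0.4  78.3 -77.8]
t10.18 pos [533.8   3.1 272. ] rot [179.65  -0.18 166.59] F [ 0.28  1.01 -1.65] T [-0.009 -0.002  0.008] w24.1 q [ -1.1  12.8  89.    0.4  78.3 -77.8]
```

View pics/w6.png

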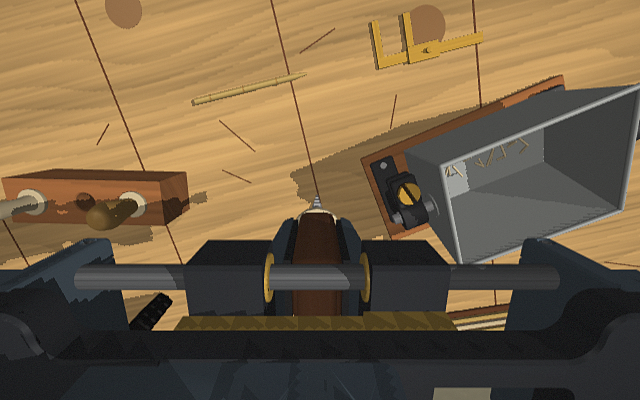

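View pics/t6.png

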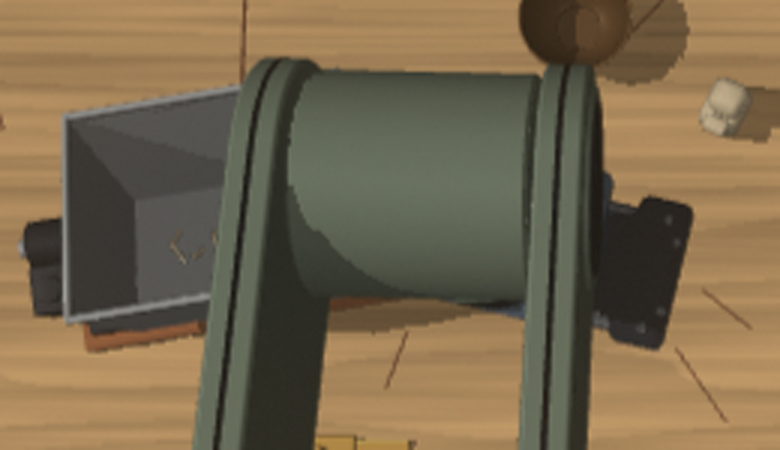

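```bash
python3 - <<'E'
import cv2
a=cv2.imread("pics/w6.png")
cv2.imwrite("pics/w6c.png",cv2.resize(a[170:220,380:440],None,fx=12,fy=12,interpolation=cv2.INTER_CUBIC))
cv2.imwrite("pics/w6d.png",cv2.resize(a[185:225,285:345],None,fx=12,fy=12,interpolation=cv2.INTER_CUBIC))
E
```

```text
(no output)
```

View pics/w6c.png

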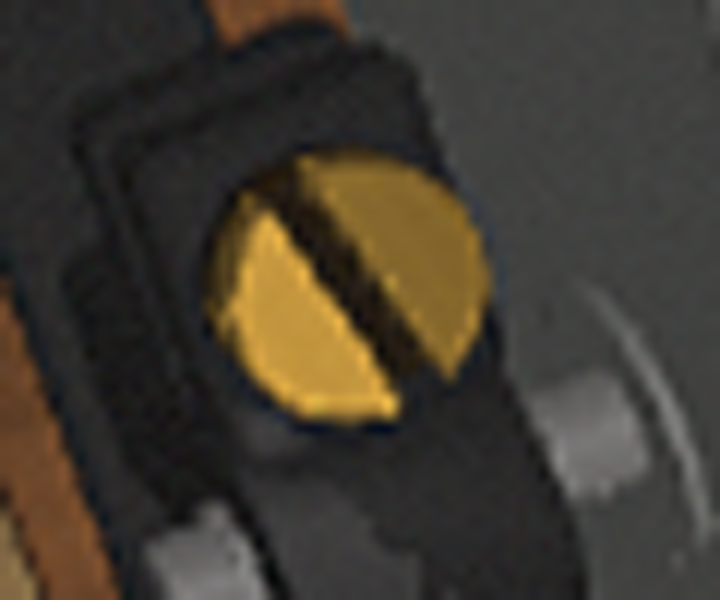

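View pics/w6d.png

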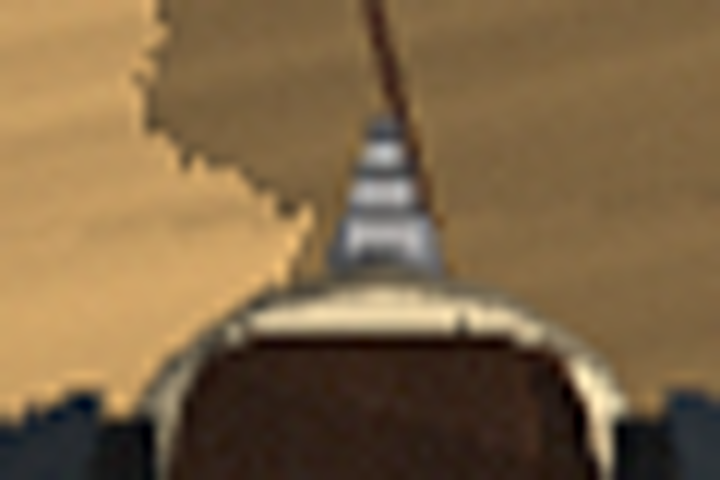

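View pics/s6.png

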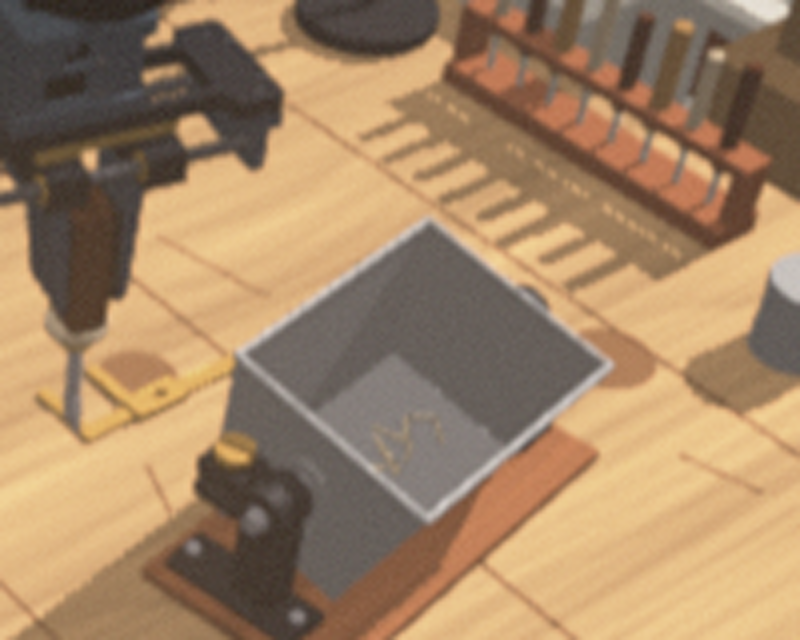

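```bash
python3 - <<'E'
from h import *
np.set_printoptions(precision=2,suppress=True)
f=grab_frame("wrist"); sc=grab_frame("scene"); s=st()
c=lambda x,y:(380+x/12,170+y/12)
print("screw",atz(f,c(361,287),126))
w=atz(f,[c(275,185),c(425,385)],126); d=w[0]-w[1]; print(w,w.mean(0),np.degrees(np.arctan2(d[1],d[0]))%180)
from scipy.spatial.transform import Rotation as R
Rt=R.from_euler('xyz',s["ee_rot"],degrees=True).as_matrix()
tip=s["ee_pos"]+Rt@[0,0,95]
print("tip",tip,"proj wrist",proj(f,tip),"scene",proj(sc,tip),(proj(sc,tip)-[320,60])*4)
print("scene screw corr",atz(sc,(378.75,172.25),126),atz(sc,(378.75-1,172.25-2.6),126))
E
```

```text
t10.28 pos [533.9   2.6 272.1] rot [179.64  -0.17 166.53] F [ 0.03 -0.29 -1.06] T [-0.04 -0.04 -0.02] w24.1 q [ -1.2  12.8  89.    0.4  78.3 -77.8]
screw [[563.97 109.91 126.  ]]
[[551.92 103.28 126.  ]
 [575.32 114.6  126.  ]] [563.62 108.94 126.  ] 25.81791971187073
tip [533.77   3.25 177.08] proj wrist [[315.57 202.17]] scene [[336.29 165.15]] [[ 65.16 420.6 ]]
scene screw corr [[567.69 107.71 126.  ]] [[559.32 111.74 126.  ]]
```

Request:
{"api": "drive_tool", "payload": {
  "moves": [
    {"claw":1,"dx":0,"dy":1,"dz":0,"yaw":0},
    {"claw":1,"dx":0,"dy":1,"dz":0,"yaw":0},
    {"claw":1,"dx":0,"dy":1,"dz":0,"yaw":0},
    {"claw":1,"dx":0,"dy":0.5,"dz":0,"yaw":-1},
    {"claw":1,"dx":0,"dy":0,"dz":0,"yaw":-1}
  ]
}}

```text
time_s: 10.9
ee_pos: [551.9, 76.0, 272.5]
ee_rot: [179.5, -0.0, -175.9]
force: [-0.3, 0.2, -1.4]
gripper_width: 24.1
```

Request:
{"api": "drive_tool", "payload": {
  "moves": [
    {"claw":1,"dx":0,"dy":0,"dz":0.4,"yaw":-1},
    {"claw":1,"dx":0,"dy":0,"dz":0.4,"yaw":-1},
    {"claw":1,"dx":0,"dy":0,"dz":0.1,"yaw":-0.6},
    {"claw":1,"dx":0,"dy":0,"dz":0,"yaw":0}
  ]
}}

```text
time_s: 11.4
ee_pos: [552.9, 80.8, 253.7]
ee_rot: [179.4, 0.2, -152.7]
force: [-0.3, 0.1, -1.1]
gripper_width: 23.9
```

```bash
python3 - <<'E'
from h import *
from scipy.spatial.transform import Rotation as R
s=st();f=snap("wrist","w7");sc=snap("scene","s7",(320,60,520,220),4);
Rt=R.from_euler('xyz',s["ee_rot"],degrees=True).as_matrix()
print("tip",s["ee_pos"]+Rt@[0,0,95],proj(f,s["ee_pos"]+Rt@[0,0,95]),proj(f,s["ee_pos"]+Rt@[9,0,95])); st()
E
```

```text
t11.40 pos [552.9  80.8 253.7] rot [ 179.44    0.23 -152.73] F [-0.31  0.11 -1.1 ] T [-0.001  0.047  0.058] w23.9 q [   6.8   15.6   87.8    0.6   76.6 -110.6]
tip [552.85535208  81.79877502 158.65568981] [[316.63112475 201.78446478]] [[316.62797201 192.94126932]]
t11.50 pos [553.   80.6 253.9] rot [ 179.45    0.25 -152.76] F [-0.32 -0.62 -1.78] T [ 0.073  0.041 -0.018] w23.7 q [   6.7   15.5   87.8    0.6   76.6 -110.6]
```

View pics/w7.png

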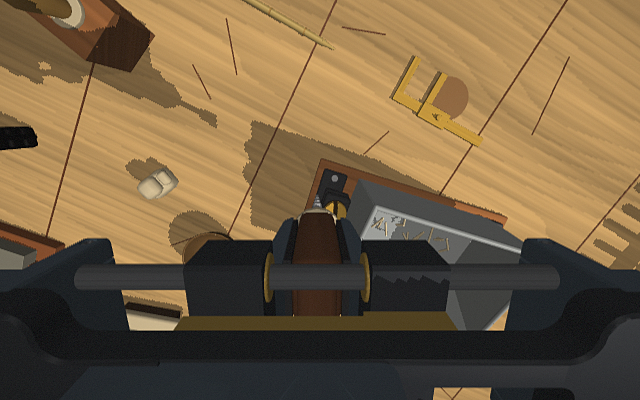

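View pics/s7.png

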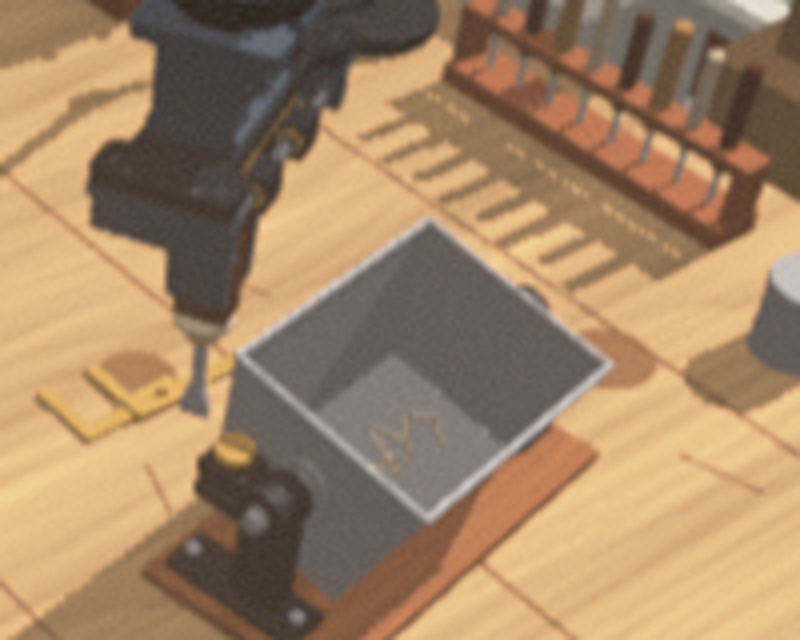

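```bash
python3 - <<'E'
import cv2
a=cv2.imread("pics/w7.png")
cv2.imwrite("pics/w7c.png",cv2.resize(a[165:225,290:370],None,fx=10,fy=10,interpolation=cv2.INTER_CUBIC))
a=cv2.imread("pics/s7.png")
cv2.imwrite("pics/s7c.png",cv2.resize(a[310:500,140:330],None,fx=3,fy=3,interpolation=cv2.INTER_CUBIC))
E
```

```text
(no output)
```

View pics/w7c.png

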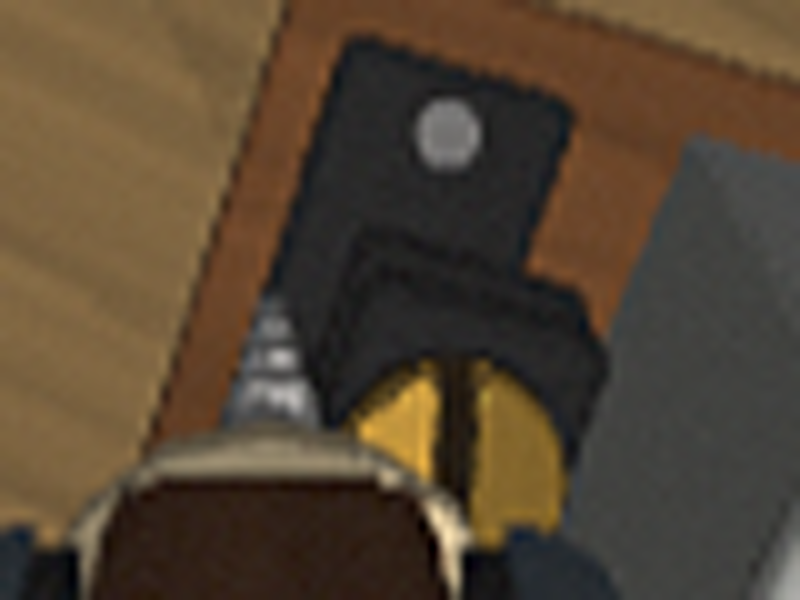

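View pics/s7c.png

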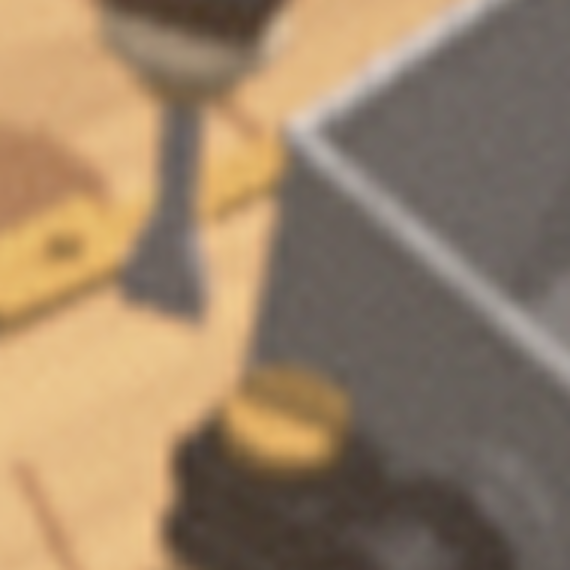

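```bash
python3 - <<'E'
from h import *
from scipy.spatial.transform import Rotation as R
np.set_printoptions(precision=2,suppress=True)
f=grab_frame("wrist"); sc=grab_frame("scene"); s=st()
Rt=R.from_euler('xyz',s["ee_rot"],degrees=True).as_matrix(); tip=s["ee_pos"]+Rt@[0,0,95]
c=lambda x,y:(290+x/10-.9,165+y/10-1.1)
print("tip",tip); print("screw wrist",atz(f,c(455,470),126))
w=atz(f,[c(457.5,368),c(453,495)],126); d=w[0]-w[1]; print("slot deg",np.degrees(np.arctan2(d[1],d[0]))%180,w)
p=np.array((320+(140+160/3)/4,60+(310+303/3)/4)); b=p-proj(sc,tip)[0]; print("scene bias",b)
q=np.array((320+(140+287/3)/4,60+(310+410/3)/4)); print("screw scene",atz(sc,q-b,126))
E
```

```text
t11.60 pos [553.   80.2 254.1] rot [ 179.47    0.27 -152.75] F [-0.05 -0.09 -0.99] T [ 0.02  0.08 -0.03] w23.6 q [   6.7   15.5   87.8    0.6   76.6 -110.7]
tip [552.98  81.15 159.06]
screw wrist [[561.56 108.97 126.  ]]
slot deg 26.296613973850498 [[550.96 103.59 126.  ]
 [564.27 110.17 126.  ]]
scene bias [0.81 0.03]
screw scene [[565.15 107.85 126.  ]]
```

Request:
{"api": "drive_tool", "payload": {
  "moves": [
    {"claw":1,"dx":-0.5,"dy":0.5,"dz":0,"yaw":0},
    {"claw":1,"dx":-0.5,"dy":0.5,"dz":0,"yaw":0},
    {"claw":1,"dx":0,"dy":0,"dz":0.5,"yaw":0.12},
    {"claw":1,"dx":0,"dy":0,"dz":0.4,"yaw":0},
    {"claw":1,"dx":0,"dy":0,"dz":0,"yaw":0}
  ]
}}

```text
time_s: 12.22
ee_pos: [562.2, 109.9, 234.7]
ee_rot: [179.4, 0.2, -153.9]
force: [-0.3, -0.0, -1.7]
gripper_width: 23.6
```

```bash
cat >> h.py <<'E'
from scipy.spatial.transform import Rotation as R
def tipof(s):
    Rt=R.from_euler('xyz',s["ee_rot"],degrees=True).as_matrix(); return s["ee_pos"]+Rt@[0,0,95],Rt
E
python3 - <<'E'
from h import *
s=st();f=snap("wrist","w8",(270,150,370,225),8);sc=snap("scene","s8",(350,130,410,190),10);s=st()
t,Rt=tipof(s); print("tip",t,"scene crop",(proj(sc,[t,t+Rt@[9,0,0],t-Rt@[9,0,0]])-[350,130])*10,"wrist crop",(proj(f,[t,t+Rt@[9,0,0]])-[270,150])*8)
E
```

```text
t12.22 pos [562.2 109.9 234.7] rot [ 179.44    0.23 -153.9 ] F [-0.3  -0.   -1.68] T [ 0.027  0.042 -0.014] w23.6 q [   9.6   17.4   88.     0.6   74.6 -106.7]
t12.32 pos [562.6 109.8 235.6] rot [ 179.46    0.32 -153.91] F [ 0.18 -0.14 -2.2 ] T [0.013 0.107 0.009] w23.8 q [   9.5   17.3   87.9    0.6   74.6 -106.7]
tip [562.69616009 110.85972946 140.60522424] scene crop [[290.51166167 360.41029502]
 [255.67776756 348.16785056]
 [325.52320176 372.71517353]] wrist crop [[370.61625819 420.25545743]
 [370.5871239  349.35890157]]
```

View pics/w8.png

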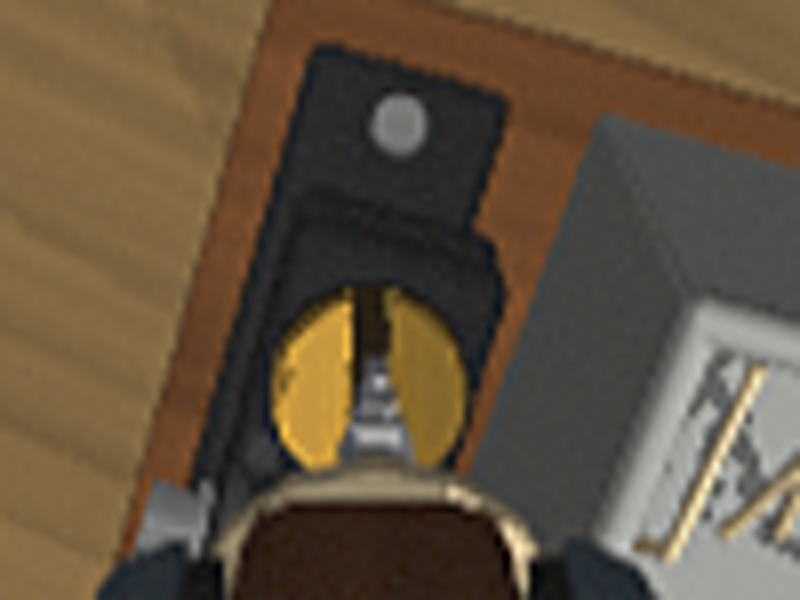

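View pics/s8.png

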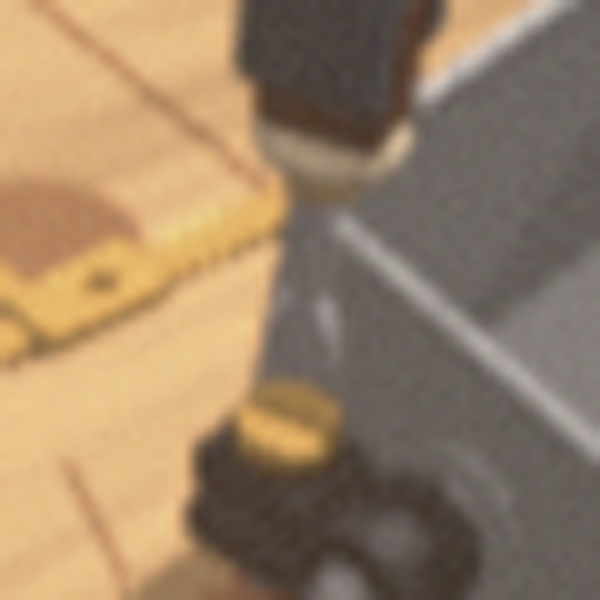

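```bash
python3 - <<'E'
from h import *
np.set_printoptions(precision=2,suppress=True)
f=grab_frame("wrist");s=st();t,Rt=tipof(s)
c=lambda x,y:(270+(x-4)/8,150+(y-5)/8)
for x,y in ((369,382),(374,385)):
  w=atz(f,c(x,y),126)[0]; print(w,"tool-frame delta tip->screw",Rt.T@(w-t))
w=atz(f,[c(368,300),c(372,350)],126); d=Rt.T@(w[0]-w[1]); print(d,np.degrees(np.arctan2(d[1],d[0])))
E
```

```text
t12.38 pos [562.8 109.8 236. ] rot [ 179.47    0.36 -153.91] F [ 0.05  0.34 -1.31] T [0.04 0.05 0.02] w23.7 q [   9.5   17.3   87.9    0.6   74.6 -106.7]
[562.41 109.72 126.  ] tool-frame delta tip->screw [ 1.11 -0.91 14.96]
[562.49 110.48 126.  ] tool-frame delta tip->screw [ 0.71 -0.27 14.97]
[ 6.62 -0.51 -0.05] -4.382488318854835
```

Request:
{"api": "drive_tool", "payload": {
  "moves": [
    {"claw":1,"dx":0.045,"dy":-0.025,"dz":0.2,"yaw":-0.2},
    {"claw":1,"dx":0,"dy":0,"dz":0.2,"yaw":0},
    {"claw":1,"dx":0,"dy":0,"dz":0,"yaw":0}
  ]
}}

```text
time_s: 12.75
ee_pos: [562.3, 108.6, 227.9]
ee_rot: [179.5, 0.4, -152.1]
force: [-0.5, 0.9, -1.5]
gripper_width: 24.2
```

```bash
python3 - <<'E'
from h import *
s=st();f=snap("wrist","w9",(270,150,370,225),8);sc=snap("scene","s9",(350,130,410,190),10);s=st()
t,Rt=tipof(s); print("tip",t,"scene crop",(proj(sc,[t,t+Rt@[9,0,0],t-Rt@[9,0,0]])-[350,130])*10,"wrist crop",(proj(f,[t,t+Rt@[9,0,0]])-[270,150])*8)
E
```

```text
t12.75 pos [562.3 108.6 227.9] rot [ 179.51    0.43 -152.11] F [-0.54  0.87 -1.47] T [0.049 0.03  0.002] w24.2 q [   9.4   17.5   88.8    0.6   73.5 -108.6]
t12.85 pos [562.6 108.7 228.3] rot [ 179.52    0.47 -152.1 ] F [ 0.44 -0.45 -2.12] T [ 0.039  0.063 -0.022] w24.3 q [   9.4   17.5   88.8    0.6   73.5 -108.6]
tip [562.88825296 109.74189823 133.32991238] scene crop [[284.16285237 385.35333824]
 [249.02377115 373.87434706]
 [319.47055733 396.88741425]] wrist crop [[372.81332448 417.3005055 ]
 [372.78443778 346.50071396]]
```

View pics/w9.png

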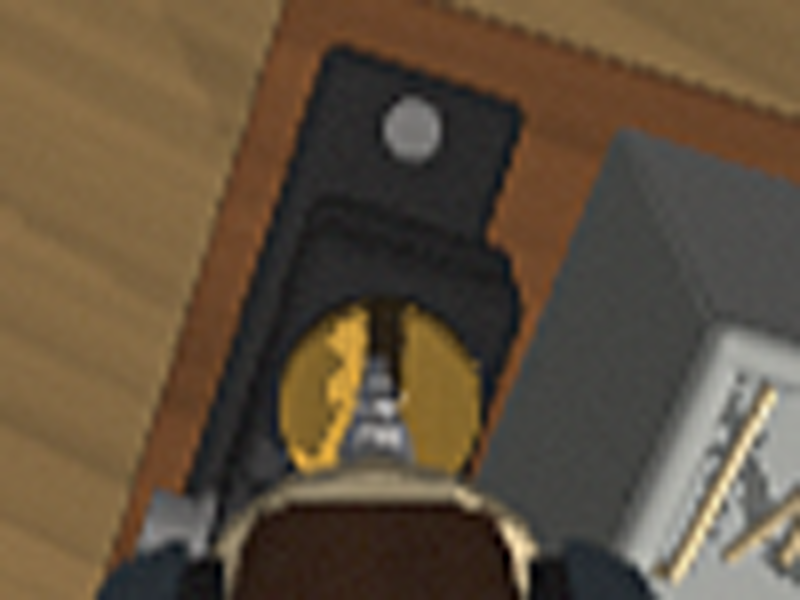

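View pics/s9.png

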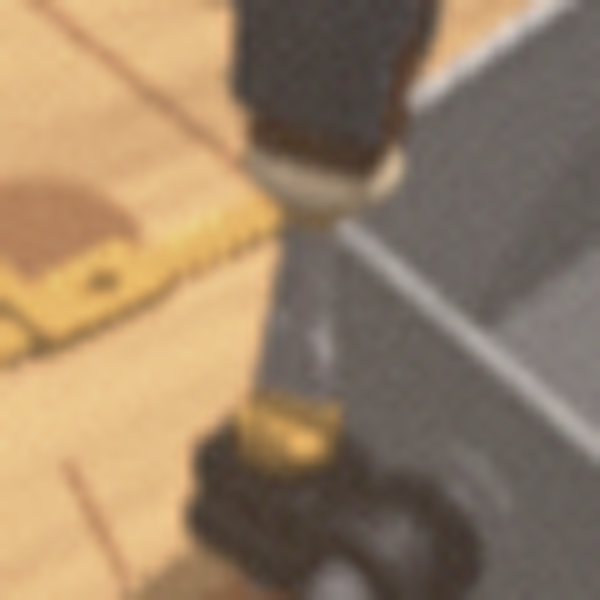

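```bash
python3 - <<'E'
from h import *
np.set_printoptions(precision=2,suppress=True)
f=grab_frame("wrist");s=st();t,Rt=tipof(s)
c=lambda x,y:(270+(x-4)/8,150+(y-6)/8)
for x,y in ((381,396),(384,396)):
  w=atz(f,c(x,y),126)[0]; print(w,"tool-frame delta tip->screw",Rt.T@(w-t))
E
```

```text
t12.90 pos [562.6 108.7 228.4] rot [ 179.53    0.48 -152.11] F [ 0.33 -0.09 -1.82] T [0.06 0.04 0.  ] w23.8 q [   9.4   17.5   88.8    0.6   73.5 -108.6]
[561.72 109.73 126.  ] tool-frame delta tip->screw [1.18 0.5  7.42]
[561.55 110.07 126.  ] tool-frame delta tip->screw [1.18 0.88 7.42]
```

Request:
{"api": "drive_tool", "payload": {
  "moves": [
    {"claw":1,"dx":0.04,"dy":0.035,"dz":0.1,"yaw":0},
    {"claw":1,"dx":0,"dy":0,"dz":0.1,"yaw":0},
    {"claw":1,"dx":0,"dy":0,"dz":0,"yaw":0}
  ]
}}

```text
time_s: 13.28
ee_pos: [561.6, 109.1, 224.3]
ee_rot: [179.5, 0.5, -152.1]
force: [0.0, 0.3, -1.8]
gripper_width: 23.9
```

```bash
python3 - <<'E'
from h import *
s=st();f=snap("wrist","w10",(270,150,370,225),8);s=st()
t,Rt=tipof(s); print("tip",t)
E
```

```text
t13.28 pos [561.6 109.1 224.3] rot [ 179.53    0.5  -152.1 ] F [ 0.03  0.3  -1.78] T [ 0.06   0.075 -0.016] w23.9 q [   9.5   17.5   89.3    0.6   72.9 -108.6]
t13.32 pos [561.7 109.1 224.4] rot [ 179.53    0.5  -152.1 ] F [ 0.16  0.27 -1.32] T [0.015 0.038 0.019] w23.9 q [   9.5   17.5   89.3    0.6   72.9 -108.6]
tip [562.04024412 110.17718632 129.39001531]
```

View pics/w10.png

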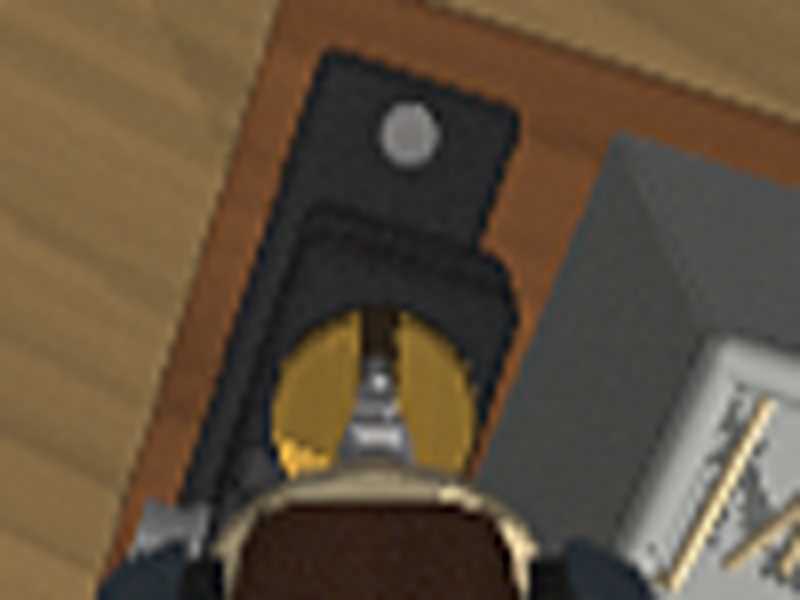

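Request:
{"api": "drive_tool", "payload": {
  "moves": [
    {"claw":1,"dx":0,"dy":0.01,"dz":0.08,"yaw":0},
    {"claw":1,"dx":0,"dy":0,"dz":0.08,"yaw":0}
  ]
}}

```text
time_s: 13.58
ee_pos: [561.7, 109.3, 221.2]
ee_rot: [179.5, 0.5, -152.1]
force: [-0.4, 0.6, -1.8]
gripper_width: 23.8
```

Request:
{"api": "drive_tool", "payload": {
  "moves": [
    {"claw":1,"dx":0,"dy":0,"dz":0.06,"yaw":0},
    {"claw":1,"dx":0,"dy":0,"dz":0.06,"yaw":0}
  ]
}}

```text
time_s: 13.82
ee_pos: [561.7, 109.4, 218.5]
ee_rot: [179.5, 0.5, -152.1]
force: [0.5, -0.5, -0.8]
gripper_width: 24.2
```

Request:
{"api": "drive_tool", "payload": {
  "moves": [
    {"claw":1,"dx":0,"dy":0,"dz":0.06,"yaw":0}
  ]
}}

```text
time_s: 13.95
ee_pos: [561.7, 109.4, 217.2]
ee_rot: [179.5, 0.5, -152.1]
force: [-0.0, -0.9, -1.8]
gripper_width: 23.4
```

Request:
{"api": "drive_tool", "payload": {
  "moves": [
    {"claw":1,"dx":0,"dy":0,"dz":0.05,"yaw":0}
  ]
}}

```text
time_s: 14.08
ee_pos: [561.7, 109.4, 216.1]
ee_rot: [179.5, 0.5, -152.1]
force: [-0.2, -0.5, -2.1]
gripper_width: 23.9
```

```bash
python3 - <<'E'
from h import *
s=st();f=snap("wrist","w11",(270,150,370,225),8);sc=snap("scene","s11",(350,130,410,190),10);s=st()
t,Rt=tipof(s); print("tip",t)
E
```

```text
t14.07 pos [561.7 109.4 216.1] rot [ 179.54    0.52 -152.1 ] F [-0.2  -0.52 -2.09] T [0.084 0.005 0.039] w23.9 q [   9.5   17.8   90.1    0.6   71.8 -108.6]
t14.18 pos [561.6 109.4 216.1] rot [ 179.53    0.51 -152.1 ] F [-1.12  0.3  -2.19] T [ 0.046  0.017 -0.006] w23.5 q [   9.5   17.8   90.1    0.6   71.8 -108.6]
tip [562.0133108  110.46003595 121.09136584]
```

View pics/w11.png

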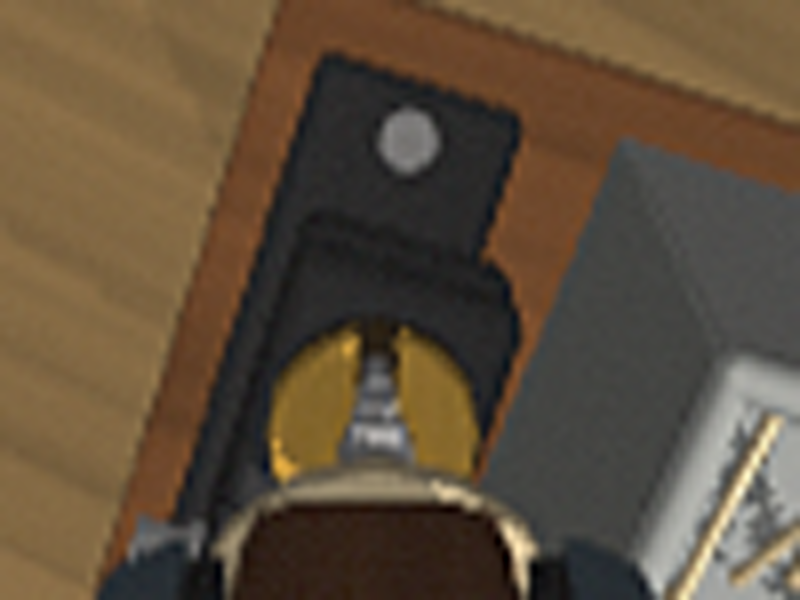

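View pics/s11.png

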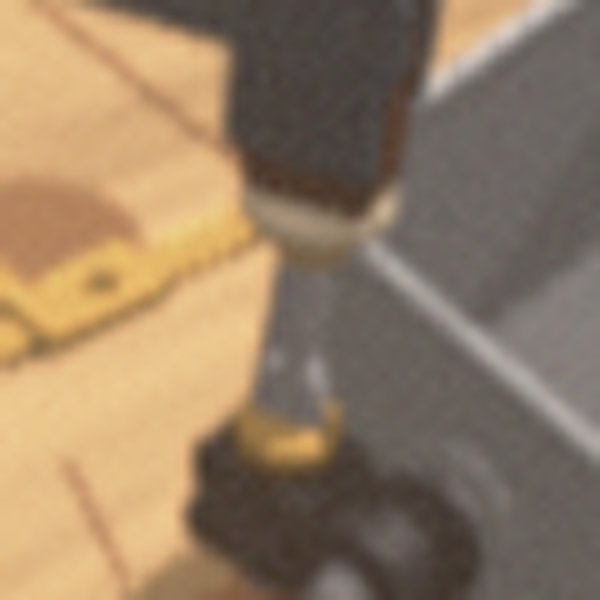

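Request:
{"api": "drive_tool", "payload": {
  "moves": [
    {"claw":1,"dx":0,"dy":0,"dz":0,"yaw":0.5},
    {"claw":1,"dx":0,"dy":0,"dz":0,"yaw":0.5},
    {"claw":1,"dx":0,"dy":0,"dz":0,"yaw":0}
  ]
}}

```text
time_s: 14.55
ee_pos: [561.7, 109.4, 216.2]
ee_rot: [179.5, 0.4, -160.9]
force: [-0.5, -0.6, -2.3]
gripper_width: 24.2
```

```bash
python3 - <<'E'
from h import *
s=st(); print(tipof(s)[0])
E
```

```text
t14.55 pos [561.7 109.4 216.2] rot [ 179.47    0.44 -160.91] F [-0.51 -0.58 -2.27] T [ 0.014  0.052 -0.053] w24.2 q [  9.5  17.8  90.1   0.6  71.8 -99.8]
[562.09820339 110.42503181 121.17417216]
```

Request:
{"api": "drive_tool", "payload": {
  "moves": [
    {"claw":1,"dx":0,"dy":0,"dz":0,"yaw":0.4},
    {"claw":1,"dx":0,"dy":0,"dz":0,"yaw":0.4}
  ]
}}

```text
time_s: 14.8
ee_pos: [561.7, 109.2, 216.2]
ee_rot: [179.4, 0.4, -167.8]
force: [-0.3, 0.9, -1.9]
gripper_width: 23.9
```

```bash
python3 - <<'E'
from h import *
s=st(); print(tipof(s)[0]); s=snap("wrist","w12",(270,150,370,225),8); st()
E
```

```text
t14.80 pos [561.7 109.2 216.2] rot [ 179.44    0.38 -167.81] F [-0.3   0.85 -1.86] T [0.111 0.034 0.106] w23.9 q [  9.5  17.8  90.1   0.6  71.8 -92.9]
[562.15240161 110.28784116 121.20679818]
t14.85 pos [561.7 109.3 216.2] rot [ 179.43    0.37 -167.89] F [-0.14 -0.24 -1.84] T [ 0.067 -0.005  0.037] w23.8 q [  9.5  17.8  90.1   0.6  71.8 -92.8]
```

View pics/w12.png

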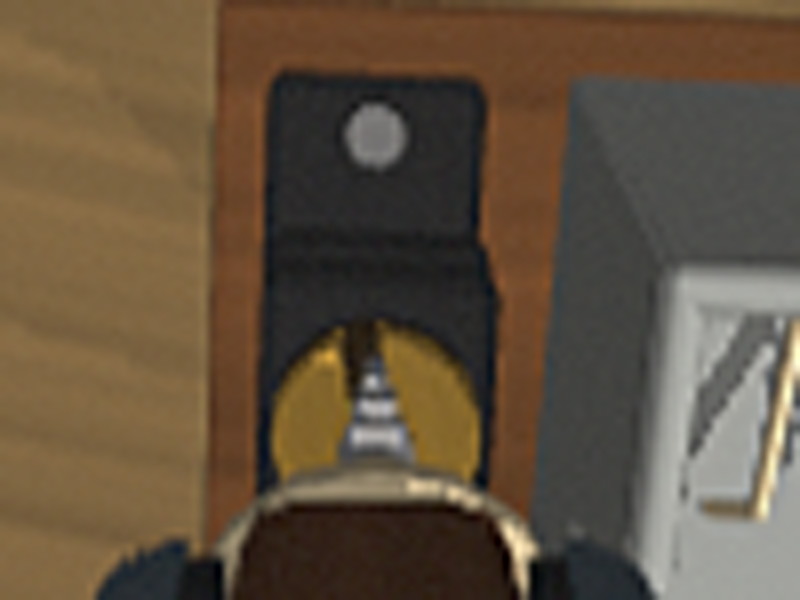

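Request:
{"api": "drive_tool", "payload": {
  "moves": [
    {"claw":1,"dx":0,"dy":0,"dz":0,"yaw":0.4},
    {"claw":1,"dx":0,"dy":0,"dz":0,"yaw":0.4},
    {"claw":1,"dx":0,"dy":0,"dz":0,"yaw":0.4}
  ]
}}

```text
time_s: 15.22
ee_pos: [561.7, 109.4, 216.2]
ee_rot: [179.4, 0.3, -178.1]
force: [-0.2, -0.5, -1.4]
gripper_width: 23.8
```

```bash
python3 - <<'E'
from h import *
s=st(); print(tipof(s)[0]); s=snap("wrist","w13",(270,150,370,225),8); st()
E
```

```text
t15.22 pos [561.7 109.4 216.2] rot [ 179.37    0.27 -178.14] F [-0.23 -0.46 -1.38] T [ 0.057 -0.03   0.092] w23.8 q [  9.5  17.8  90.1   0.6  71.8 -82.5]
[562.10522938 110.40918887 121.20181366]
t15.28 pos [561.7 109.3 216.2] rot [ 179.37    0.26 -178.23] F [ 0.18  0.58 -0.84] T [0.062 0.012 0.129] w24.1 q [  9.5  17.8  90.1   0.6  71.8 -82.4]
```

View pics/w13.png

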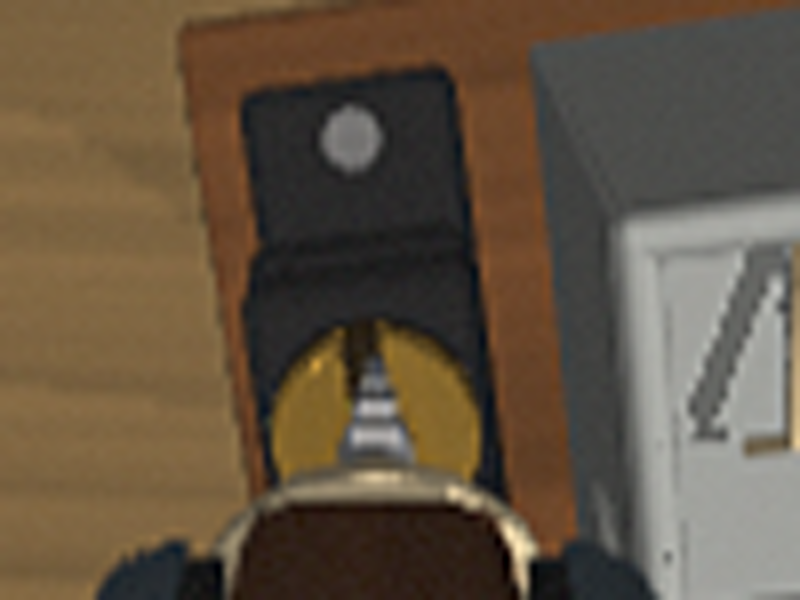

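Request:
{"api": "drive_tool", "payload": {
  "moves": [
    {"claw":1,"dx":0,"dy":0,"dz":0,"yaw":0.3},
    {"claw":1,"dx":0,"dy":0,"dz":0,"yaw":0.3}
  ]
}}

```text
time_s: 15.52
ee_pos: [561.7, 109.4, 216.2]
ee_rot: [179.3, 0.2, 176.8]
force: [-0.0, -0.1, -1.7]
gripper_width: 23.8
```

```bash
python3 - <<'E'
from h import *
from workcell import telemetry
s=st(); print(tipof(s)[0]); s=snap("wrist","w14",(270,150,370,225),8); st()
E
```

```text
t15.53 pos [561.7 109.4 216.2] rot [179.35   0.21 176.76] F [-0.02 -0.14 -1.69] T [0.014 0.025 0.093] w23.8 q [  9.5  17.8  90.1   0.6  71.8 -77.4]
[562.11751349 110.47492131 121.19882737]
t15.57 pos [561.7 109.4 216.2] rot [179.35   0.21 176.71] F [ 0.83  0.08 -1.97] T [ 0.069 -0.009  0.025] w23.8 q [  9.5  17.8  90.1   0.6  71.8 -77.4]
```

Request:
{"api": "drive_tool", "payload": {
  "moves": [
    {"claw":1,"dx":0,"dy":0,"dz":0,"yaw":0.2},
    {"claw":1,"dx":0,"dy":0,"dz":0,"yaw":0.15}
  ]
}}

```text
time_s: 15.82
ee_pos: [561.7, 109.4, 216.2]
ee_rot: [179.3, 0.2, 173.7]
force: [-0.4, -0.0, -2.6]
gripper_width: 24.0
```

```bash
python3 - <<'E'
from h import *
s=st(); print(tipof(s)[0]); s=snap("wrist","w15",(270,150,370,225),8); st()
E
```

```text
t15.82 pos [561.7 109.4 216.2] rot [179.34   0.18 173.71] F [-0.41 -0.02 -2.58] T [0.062 0.029 0.086] w24.0 q [  9.5  17.8  90.1   0.6  71.8 -74.4]
[562.10958106 110.50538273 121.18725786]
t15.88 pos [561.7 109.5 216.2] rot [179.34   0.18 173.68] F [ 0.02 -0.57 -1.26] T [0.069 0.005 0.074] w24.0 q [  9.5  17.8  90.1   0.6  71.8 -74.3]
```

View pics/w15.png

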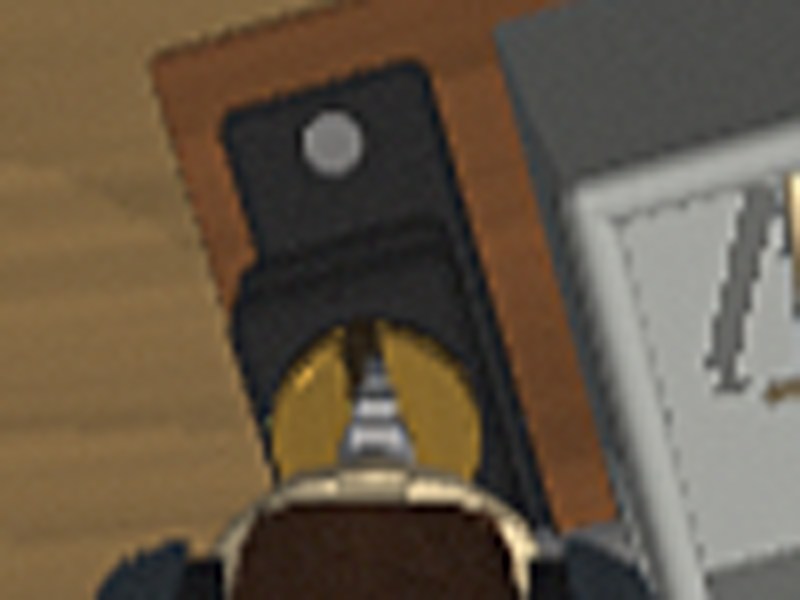

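Request:
{"api": "drive_tool", "payload": {
  "moves": [
    {"claw":1,"dx":0,"dy":0,"dz":0,"yaw":0.15}
  ]
}}

```text
time_s: 16.0
ee_pos: [561.7, 109.5, 216.2]
ee_rot: [179.3, 0.2, 172.3]
force: [0.3, -0.1, -1.8]
gripper_width: 23.8
```

```bash
python3 - <<'E'
from h import *
st()
E
```

```text
t16.00 pos [561.7 109.5 216.2] rot [1.7933e+02 1.6000e-01 1.7234e+02] F [ 0.28 -0.07 -1.79] T [ 0.029 -0.041  0.03 ] w23.8 q [  9.5  17.8  90.1   0.6  71.8 -73. ]
```

Request:
{"api": "drive_tool", "payload": {
  "moves": [
    {"claw":1,"dx":0,"dy":0,"dz":0,"yaw":0.15}
  ]
}}

```text
time_s: 16.12
ee_pos: [561.7, 109.5, 216.2]
ee_rot: [179.3, 0.1, 171.0]
force: [0.1, -0.2, -3.0]
gripper_width: 23.9
```

```bash
python3 - <<'E'
from h import *
st()
E
```

```text
t16.12 pos [561.7 109.5 216.2] rot [1.7933e+02 1.4000e-01 1.7097e+02] F [ 0.1  -0.25 -3.02] T [0.081 0.028 0.117] w23.9 q [  9.5  17.8  90.1   0.6  71.8 -71.6]
```

Request:
{"api": "drive_tool", "payload": {
  "moves": [
    {"claw":1,"dx":0,"dy":0,"dz":0,"yaw":0.15}
  ]
}}

```text
time_s: 16.25
ee_pos: [561.7, 109.5, 216.2]
ee_rot: [179.3, 0.1, 169.6]
force: [-0.7, 0.7, -1.2]
gripper_width: 24.0
```

```bash
python3 - <<'E'
from h import *
st();snap("wrist","w16",(270,150,370,225),8); st();st()
E
```

```text
t16.25 pos [561.7 109.5 216.2] rot [1.7932e+02 1.3000e-01 1.6960e+02] F [-0.67  0.7  -1.16] T [0.028 0.009 0.085] w24.0 q [  9.5  17.8  90.1   0.6  71.8 -70.3]
t16.30 pos [561.7 109.5 216.2] rot [1.7932e+02 1.3000e-01 1.6957e+02] F [-0.07  1.17 -2.59] T [0.027 0.025 0.08 ] w24.1 q [  9.5  17.8  90.1   0.6  71.8 -70.2]
t16.30 pos [561.7 109.5 216.2] rot [1.7932e+02 1.3000e-01 1.6957e+02] F [-0.07  1.17 -2.59] T [0.027 0.025 0.08 ] w24.1 q [  9.5  17.8  90.1   0.6  71.8 -70.2]
```

Request:
{"api": "drive_tool", "payload": {
  "moves": [
    {"claw":1,"dx":0,"dy":0,"dz":0,"yaw":0.12}
  ]
}}

```text
time_s: 16.42
ee_pos: [561.7, 109.5, 216.2]
ee_rot: [179.3, 0.1, 168.5]
force: [-0.1, 0.3, -2.0]
gripper_width: 24.3
```

```bash
python3 - <<'E'
from h import *
st()
E
```

```text
t16.43 pos [561.7 109.5 216.2] rot [1.7932e+02 1.1000e-01 1.6848e+02] F [-0.15  0.25 -1.98] T [0.057 0.016 0.108] w24.3 q [  9.5  17.8  90.1   0.6  71.8 -69.1]
```

Request:
{"api": "drive_tool", "payload": {
  "moves": [
    {"claw":1,"dx":0,"dy":0,"dz":0,"yaw":0.12}
  ]
}}

```text
time_s: 16.55
ee_pos: [561.7, 109.5, 216.2]
ee_rot: [179.3, 0.1, 167.4]
force: [-0.2, -0.0, -1.7]
gripper_width: 23.3
```

```bash
python3 - <<'E'
from h import *
st();snap("wrist","w17",(270,150,370,225),8); st();st()
E
```

```text
t16.55 pos [561.7 109.5 216.2] rot [1.7931e+02 1.0000e-01 1.6738e+02] F [-0.18 -0.04 -1.7 ] T [0.048 0.061 0.031] w23.3 q [  9.5  17.8  90.1   0.6  71.8 -68. ]
t16.60 pos [561.7 109.5 216.2] rot [1.7931e+02 1.0000e-01 1.6736e+02] F [ 0.4   0.26 -1.79] T [0.092 0.012 0.034] w23.6 q [  9.5  17.8  90.1   0.6  71.8 -68. ]
t16.60 pos [561.7 109.5 216.2] rot [1.7931e+02 1.0000e-01 1.6736e+02] F [ 0.4   0.26 -1.79] T [0.092 0.012 0.034] w23.6 q [  9.5  17.8  90.1   0.6  71.8 -68. ]
```

View pics/w17.png

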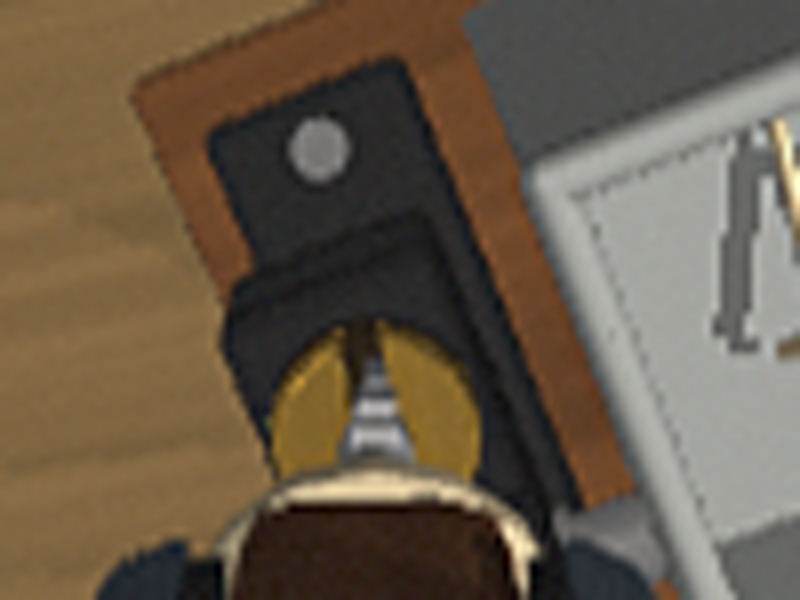

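Request:
{"api": "drive_tool", "payload": {
  "moves": [
    {"claw":1,"dx":0,"dy":0,"dz":0,"yaw":0.12}
  ]
}}

```text
time_s: 16.73
ee_pos: [561.7, 109.5, 216.2]
ee_rot: [179.3, 0.1, 166.3]
force: [0.0, 0.3, -2.6]
gripper_width: 24.1
```

```bash
python3 - <<'E'
from h import *
st(); grab_frame("top"); st()
E
```

```text
t16.73 pos [561.7 109.5 216.2] rot [1.7931e+02 9.0000e-02 1.6626e+02] F [ 0.03  0.26 -2.61] T [ 0.031 -0.017  0.117] w24.1 q [  9.5  17.8  90.1   0.6  71.8 -66.9]
t16.77 pos [561.7 109.5 216.2] rot [1.7931e+02 9.0000e-02 1.6623e+02] F [ 0.75  0.57 -1.47] T [ 0.062 -0.006  0.128] w23.8 q [  9.5  17.8  90.1   0.6  71.8 -66.9]
```

Request:
{"api": "drive_tool", "payload": {
  "moves": [
    {"claw":1,"dx":0,"dy":0,"dz":0,"yaw":0.12}
  ]
}}

```text
time_s: 16.9
ee_pos: [561.7, 109.5, 216.2]
ee_rot: [179.3, 0.1, 165.1]
force: [0.3, 0.4, -1.9]
gripper_width: 23.5
```

```bash
python3 - <<'E'
from h import *
st();snap("wrist","w18",(270,150,370,225),8); st()
E
```

```text
t16.90 pos [561.7 109.5 216.2] rot [1.7931e+02 7.0000e-02 1.6514e+02] F [ 0.31  0.43 -1.93] T [0.081 0.019 0.033] w23.5 q [  9.5  17.8  90.1   0.6  71.8 -65.8]
t16.95 pos [561.7 109.5 216.2] rot [1.7930e+02 7.0000e-02 1.6511e+02] F [-0.4  -0.02 -1.67] T [0.065 0.017 0.068] w23.8 q [  9.5  17.8  90.1   0.6  71.8 -65.8]
```

View pics/w18.png

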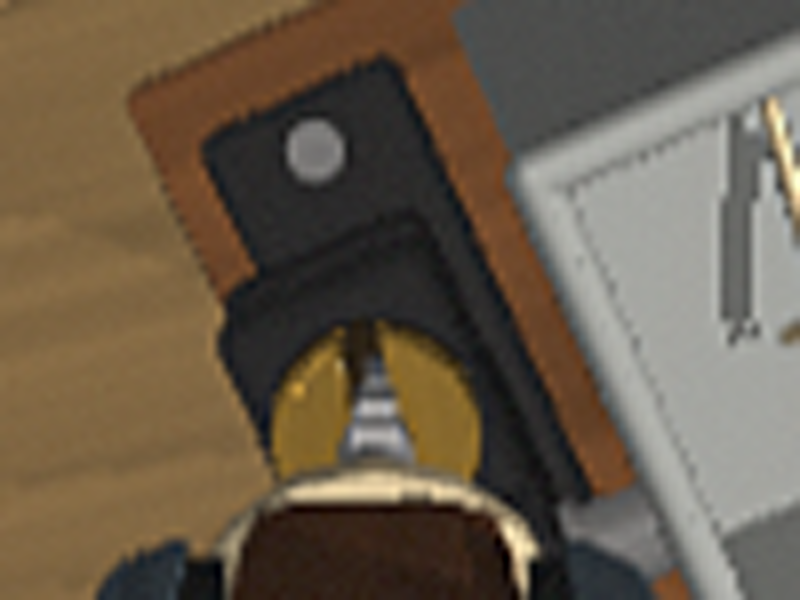

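Request:
{"api": "drive_tool", "payload": {
  "moves": [
    {"claw":1,"dx":0,"dy":0,"dz":0,"yaw":0.12}
  ]
}}

```text
time_s: 17.08
ee_pos: [561.7, 109.6, 216.2]
ee_rot: [179.3, 0.1, 164.0]
force: [0.3, 0.2, -2.1]
gripper_width: 23.8
```

```bash
python3 - <<'E'
from h import *
st(); grab_frame("top"); st()
E
```

```text
t17.07 pos [561.7 109.6 216.2] rot [1.7930e+02 6.0000e-02 1.6402e+02] F [ 0.26  0.24 -2.14] T [0.068 0.034 0.072] w23.8 q [  9.5  17.8  90.1   0.6  71.8 -64.7]
t17.12 pos [561.7 109.6 216.2] rot [1.7930e+02 6.0000e-02 1.6399e+02] F [ 0.23  1.16 -0.95] T [ 0.027 -0.021  0.104] w23.8 q [  9.5  17.8  90.1   0.6  71.8 -64.7]
```

Request:
{"api": "drive_tool", "payload": {
  "moves": [
    {"claw":1,"dx":0,"dy":0,"dz":0,"yaw":0.12}
  ]
}}

```text
time_s: 17.25
ee_pos: [561.7, 109.5, 216.2]
ee_rot: [179.3, 0.0, 162.9]
force: [0.5, 0.5, -2.0]
gripper_width: 24.2
```

```bash
python3 - <<'E'
from h import *
st();grab_frame("top"); st()
E
```

```text
t17.25 pos [561.7 109.5 216.2] rot [1.793e+02 5.000e-02 1.629e+02] F [ 0.51  0.46 -2.02] T [ 0.075 -0.074  0.189] w24.2 q [  9.5  17.8  90.1   0.6  71.8 -63.6]
t17.30 pos [561.7 109.6 216.2] rot [1.7930e+02 5.0000e-02 1.6287e+02] F [-0.23 -0.3  -2.26] T [ 0.096 -0.012  0.161] w23.7 q [  9.5  17.8  90.1   0.6  71.8 -63.5]
```

Request:
{"api": "drive_tool", "payload": {
  "moves": [
    {"claw":1,"dx":0,"dy":0,"dz":0,"yaw":0.05}
  ]
}}

```text
time_s: 17.42
ee_pos: [561.7, 109.6, 216.2]
ee_rot: [179.3, 0.0, 162.4]
force: [-0.2, 0.2, -0.9]
gripper_width: 23.7
```

```bash
python3 - <<'E'
from h import *
st();snap("wrist","w19",(270,150,370,225),8); st(); grab_frame("top"); st()
E
```

```text
t17.43 pos [561.7 109.6 216.2] rot [1.7930e+02 4.0000e-02 1.6242e+02] F [-0.24  0.22 -0.9 ] T [0.089 0.04  0.167] w23.7 q [  9.5  17.8  90.1   0.6  71.8 -63.1]
t17.48 pos [561.7 109.6 216.2] rot [1.7930e+02 4.0000e-02 1.6241e+02] F [ 0.26 -0.54 -1.64] T [0.041 0.018 0.083] w24.0 q [  9.5  17.8  90.1   0.6  71.8 -63.1]
t17.52 pos [561.7 109.6 216.2] rot [1.7931e+02 4.0000e-02 1.6244e+02] F [ 0.63  0.7  -2.1 ] T [ 0.125 -0.02   0.166] w24.0 q [  9.5  17.8  90.1   0.6  71.8 -63.1]
```

View pics/w19.png

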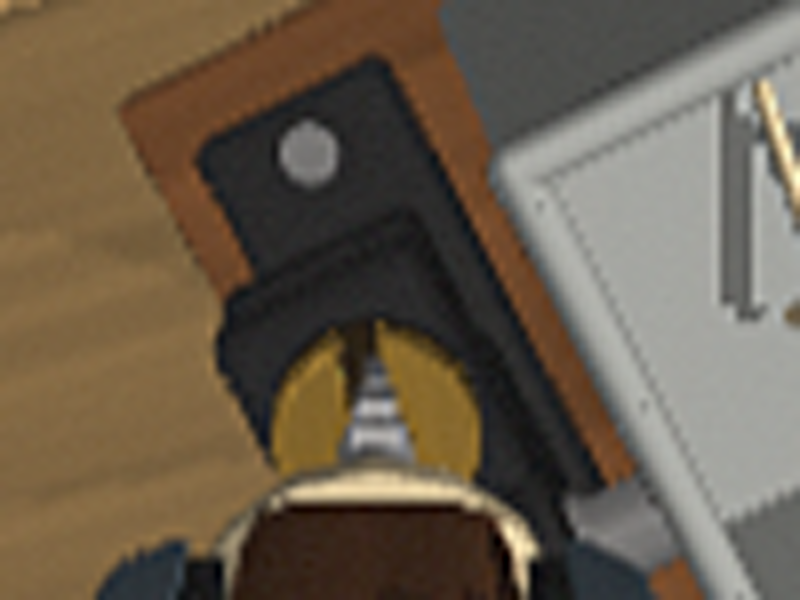

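Request:
{"api": "drive_tool", "payload": {
  "moves": [
    {"claw":1,"dx":0,"dy":0,"dz":0,"yaw":-0.5},
    {"claw":1,"dx":0,"dy":0,"dz":0,"yaw":-0.4},
    {"claw":1,"dx":0,"dy":0,"dz":0,"yaw":0}
  ]
}}

```text
time_s: 17.9
ee_pos: [561.8, 109.4, 216.3]
ee_rot: [179.3, 0.1, 170.3]
force: [-0.2, 0.5, -0.8]
gripper_width: 24.1
```

```bash
python3 - <<'E'
from h import *
st();snap("wrist","w20",(270,150,370,225),8); st()
E
```

```text
t17.90 pos [561.8 109.4 216.3] rot [1.7933e+02 1.5000e-01 1.7031e+02] F [-0.21  0.51 -0.79] T [0.015 0.028 0.014] w24.1 q [  9.5  17.8  90.1   0.6  71.8 -71. ]
t17.95 pos [561.8 109.4 216.3] rot [1.7933e+02 1.5000e-01 1.7030e+02] F [-0.15 -0.44 -0.77] T [ 0.035 -0.016 -0.032] w23.8 q [  9.5  17.8  90.1   0.6  71.8 -71. ]
```

View pics/w20.png

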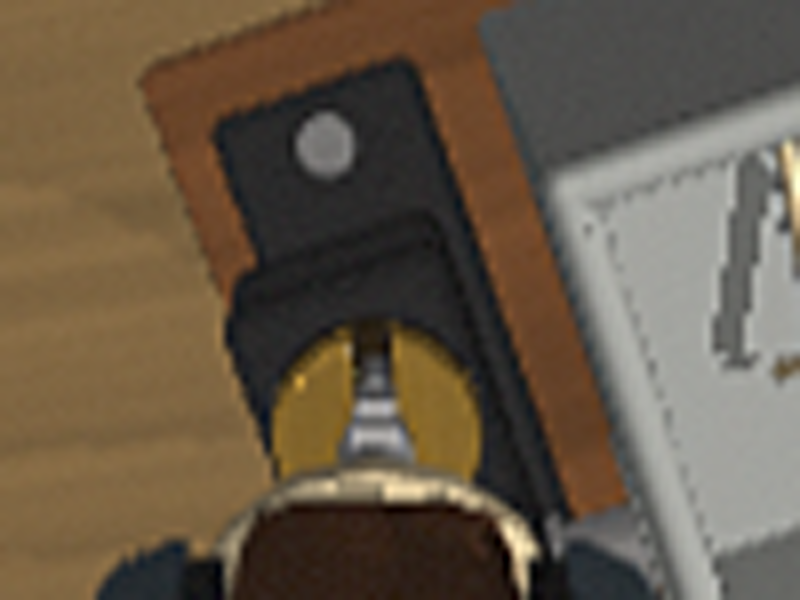

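Request:
{"api": "drive_tool", "payload": {
  "moves": [
    {"claw":1,"dx":0,"dy":0,"dz":-0.3,"yaw":0},
    {"claw":1,"dx":0,"dy":0,"dz":-0.5,"yaw":0},
    {"claw":1,"dx":0,"dy":0,"dz":-1,"yaw":0},
    {"claw":1,"dx":0,"dy":0,"dz":-0.9,"yaw":0},
    {"claw":1,"dx":0,"dy":0,"dz":0,"yaw":0}
  ]
}}

```text
time_s: 18.58
ee_pos: [562.1, 108.8, 274.5]
ee_rot: [179.3, 0.3, 170.2]
force: [-0.3, -0.2, -2.4]
gripper_width: 23.8
```

```bash
python3 - <<'E'
from h import *
st();snap("wrist","w21",(270,130,370,205),8); st()
E
```

```text
t18.57 pos [562.1 108.8 274.5] rot [179.28   0.28 170.15] F [-0.33 -0.18 -2.37] T [-0.06   0.04  -0.002] w23.8 q [  9.5  16.   84.2   0.6  79.3 -70.8]
t18.62 pos [561.5 108.7 273.5] rot [179.32   0.18 170.16] F [-0.7  -0.07 -1.29] T [ 0.002  0.06  -0.005] w23.8 q [  9.5  16.1  84.3   0.6  79.2 -70.8]
```

View pics/w21.png

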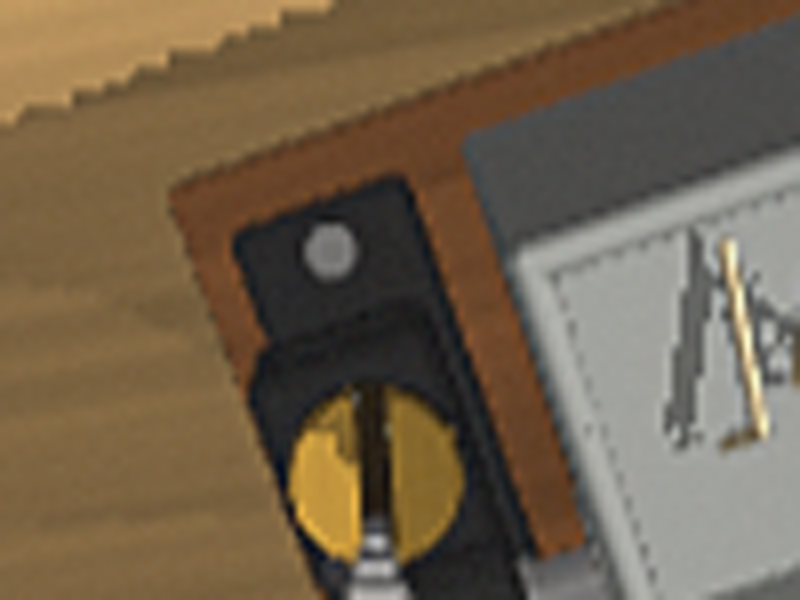

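Request:
{"api": "drive_tool", "payload": {
  "moves": [
    {"claw":1,"dx":-0.07,"dy":-1,"dz":0,"yaw":0.5},
    {"claw":1,"dx":-0.07,"dy":-1,"dz":0,"yaw":0},
    {"claw":1,"dx":-0.07,"dy":-1,"dz":0,"yaw":0},
    {"claw":1,"dx":-0.07,"dy":-1,"dz":0,"yaw":0},
    {"claw":1,"dx":-0.07,"dy":-1,"dz":0,"yaw":0}
  ]
}}

```text
time_s: 19.25
ee_pos: [543.0, 5.8, 269.4]
ee_rot: [179.4, -0.2, 166.0]
force: [0.3, 0.2, -0.8]
gripper_width: 23.6
```

```bash
python3 - <<'E'
from h import *
f=snap("wrist","w22",(370,150,450,210),10);st()
E
```

```text
t19.30 pos [542.4   3.3 269.4] rot [ 1.7956e+02 -1.6000e-01  1.6593e+02] F [ 0.48 -1.68 -1.71] T [-0.126  0.086 -0.029] w23.9 q [ -1.2  13.7  88.2   0.5  78.2 -77.2]
```

View pics/w22.png

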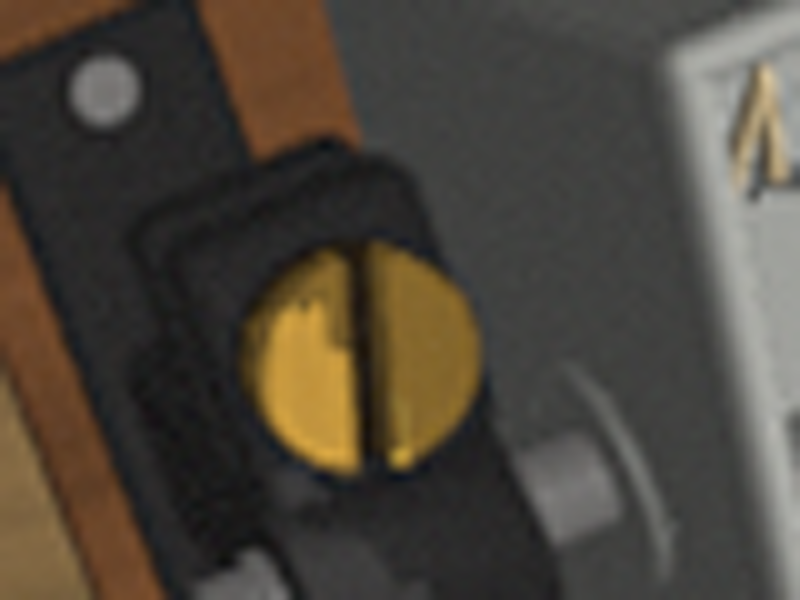

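Request:
{"api": "drive_tool", "payload": {
  "moves": [
    {"claw":1,"dx":-0.07,"dy":-1,"dz":-0.05,"yaw":0},
    {"claw":1,"dx":-0.07,"dy":-1,"dz":0,"yaw":0},
    {"claw":1,"dx":-0.07,"dy":-1,"dz":0,"yaw":0},
    {"claw":1,"dx":-0.07,"dy":-1,"dz":0,"yaw":0},
    {"claw":1,"dx":-0.07,"dy":-1,"dz":0,"yaw":0}
  ]
}}

```text
time_s: 19.92
ee_pos: [522.6, -100.3, 268.2]
ee_rot: [179.5, -0.3, 166.0]
force: [0.7, 0.0, -1.1]
gripper_width: 23.8
```

Request:
{"api": "drive_tool", "payload": {
  "moves": [
    {"claw":1,"dx":-0.07,"dy":-1,"dz":0,"yaw":0},
    {"claw":1,"dx":-0.07,"dy":-1,"dz":0,"yaw":0},
    {"claw":1,"dx":-0.07,"dy":-1,"dz":0,"yaw":0},
    {"claw":1,"dx":-0.07,"dy":-1,"dz":0,"yaw":0},
    {"claw":1,"dx":-0.07,"dy":-1,"dz":0,"yaw":0}
  ]
}}

```text
time_s: 20.55
ee_pos: [502.4, -204.0, 266.0]
ee_rot: [179.4, -0.4, 166.1]
force: [0.0, 0.2, -1.2]
gripper_width: 23.8
```

Request:
{"api": "drive_tool", "payload": {
  "moves": [
    {"claw":1,"dx":-0.07,"dy":-1,"dz":0,"yaw":0},
    {"claw":1,"dx":-0.07,"dy":-1,"dz":0,"yaw":0},
    {"claw":1,"dx":-0.07,"dy":-1,"dz":0,"yaw":0},
    {"claw":1,"dx":0,"dy":0,"dz":0,"yaw":0}
  ]
}}

```text
time_s: 21.05
ee_pos: [490.0, -267.8, 264.5]
ee_rot: [179.4, -0.5, 166.0]
force: [0.2, 0.2, -1.1]
gripper_width: 23.7
```

```bash
python3 - <<'E'
from h import *
s=st();s=st();d=tipof(s)[1].T@(np.array([487.8,-301.3,274])-s["ee_pos"]); print(d/20)
E
```

```text
t21.05 pos [ 490.  -267.8  264.5] rot [179.36  -0.47 165.96] F [ 0.22  0.16 -1.14] T [ 0.035 -0.024 -0.003] w23.7 q [ -30.1   15.6   86.3    0.5   78.8 -106.2]
t21.05 pos [ 490.  -267.8  264.5] rot [179.36  -0.47 165.96] F [ 0.22  0.16 -1.14] T [ 0.035 -0.024 -0.003] w23.7 q [ -30.1   15.6   86.3    0.5   78.8 -106.2]
[-0.29345116 -1.64442443 -0.49466723]
```

Request:
{"api": "drive_tool", "payload": {
  "moves": [
    {"claw":1,"dx":-0.15,"dy":-0.8,"dz":0,"yaw":0},
    {"claw":1,"dx":-0.15,"dy":-0.8,"dz":0,"yaw":0},
    {"claw":1,"dx":0,"dy":0,"dz":0,"yaw":0},
    {"claw":1,"dx":0,"dy":0,"dz":0,"yaw":0}
  ]
}}

```text
time_s: 21.55
ee_pos: [488.3, -301.8, 263.9]
ee_rot: [179.3, -0.5, 166.0]
force: [-0.2, 0.7, -1.0]
gripper_width: 23.8
```

```bash
python3 - <<'E'
from h import *
f=snap("wrist","w23",(230,130,400,230),4.5);sc=snap("scene","s23",(130,110,290,250),5);s=st();t,Rt=tipof(s);print(t,Rt.T@(np.array([487.6,-301.5,0])-t)/20)
E
```

```text
t21.65 pos [ 488.4 -301.7  264. ] rot [179.32  -0.47 166.03] F [ 0.26 -0.69 -2.02] T [ 0.007 -0.017  0.033] w23.5 q [ -33.1   17.1   84.2    0.5   79.4 -109.3]
[ 487.86921674 -300.40637183  169.01797202] [-0.06915316 -0.1565102   8.44935387]
```

View pics/w23.png

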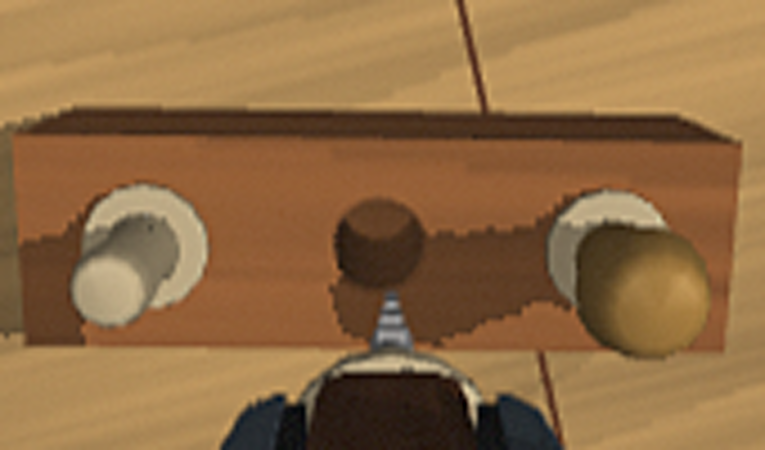

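View pics/s23.png

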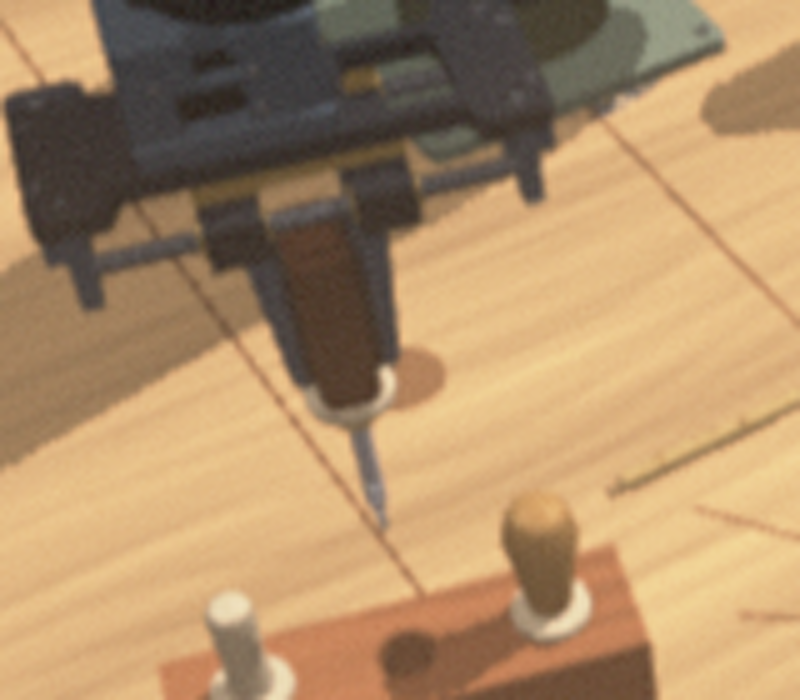

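Request:
{"api": "drive_tool", "payload": {
  "moves": [
    {"claw":1,"dx":-0.05,"dy":-0.12,"dz":0.5,"yaw":0},
    {"claw":1,"dx":0,"dy":0,"dz":1,"yaw":0},
    {"claw":1,"dx":0,"dy":0,"dz":1,"yaw":0},
    {"claw":1,"dx":0,"dy":0,"dz":1,"yaw":0},
    {"claw":1,"dx":0,"dy":0,"dz":0,"yaw":0}
  ]
}}

```text
time_s: 22.28
ee_pos: [488.2, -301.7, 190.0]
ee_rot: [179.3, -0.5, 166.2]
force: [0.1, -0.1, -1.8]
gripper_width: 23.9
```

```bash
python3 - <<'E'
from h import *
f=snap("wrist","w24",(230,130,400,230),4.5);s=st();t,Rt=tipof(s);print(t,Rt.T@(np.array([487.6,-301.5,40])-t)/20)
E
```

```text
t22.32 pos [ 488.9 -302.2  191.1] rot [179.32  -0.41 166.17] F [ 0.85 -0.35 -1.54] T [-0.008 -0.034  0.042] w24.0 q [ -33.2   19.5   91.3    0.5   69.8 -109.5]
[ 488.45399295 -300.89951363   96.10565263] [ 0.01402959 -0.07251369  2.80479595]
```

View pics/w24.png

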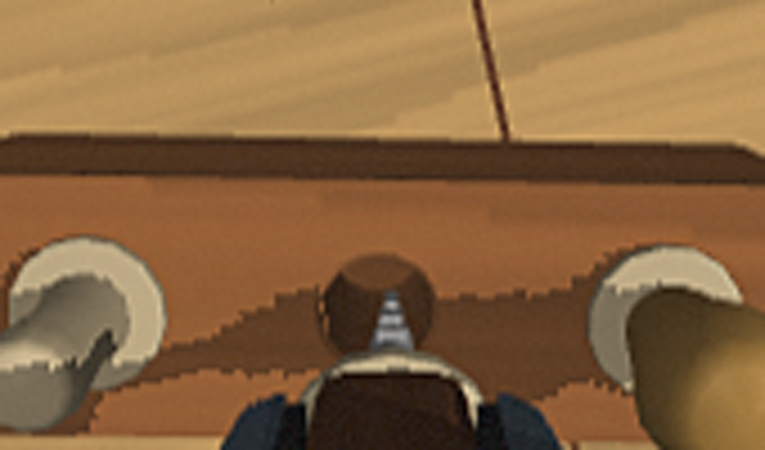

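Request:
{"api": "drive_tool", "payload": {
  "moves": [
    {"claw":1,"dx":0.05,"dy":-0.12,"dz":0,"yaw":0},
    {"claw":1,"dx":0,"dy":0,"dz":0.5,"yaw":0},
    {"claw":1,"dx":0,"dy":0,"dz":0,"yaw":0}
  ]
}}

```text
time_s: 22.7
ee_pos: [488.1, -304.9, 182.5]
ee_rot: [179.4, -0.2, 166.2]
force: [0.6, 0.6, -1.1]
gripper_width: 24.0
```

```bash
python3 - <<'E'
from h import *
f=snap("wrist","w25",(230,130,400,230),4.5);s=st();t,Rt=tipof(s);print(t,Rt.T@(np.array([487.6,-301.5,40])-t)/20)
E
```

```text
t22.75 pos [ 488.6 -305.2  183. ] rot [ 1.7943e+02 -1.3000e-01  1.6618e+02] F [ 0.35  0.31 -1.21] T [-0.009 -0.037  0.014] w23.7 q [ -33.4   19.8   92.1    0.5   68.5 -109.8]
[ 488.57928075 -304.20863834   88.04756842] [0.07455967 0.09600379 2.40361925]
```

View pics/w25.png

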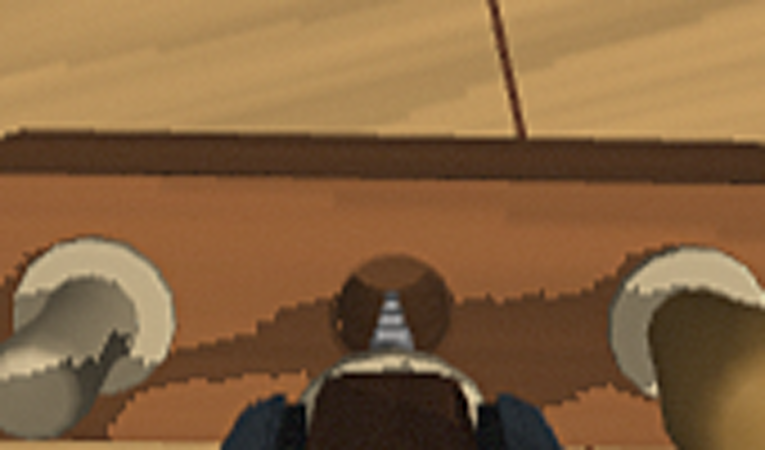

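Request:
{"api": "drive_tool", "payload": {
  "moves": [
    {"claw":1,"dx":0.11,"dy":0.02,"dz":0,"yaw":0},
    {"claw":1,"dx":0,"dy":0,"dz":0.4,"yaw":0},
    {"claw":1,"dx":0,"dy":0,"dz":0.4,"yaw":0}
  ]
}}

```text
time_s: 23.12
ee_pos: [486.9, -304.4, 167.3]
ee_rot: [179.5, 0.0, 166.2]
force: [0.0, 0.8, -1.0]
gripper_width: 24.0
```

```bash
python3 - <<'E'
from h import *
f=snap("wrist","w26",(230,130,400,230),4.5);s=st();t,Rt=tipof(s);print(t,Rt.T@(np.array([487.6,-301.5,40])-t)/20)
E
```

```text
t23.18 pos [ 486.3 -304.   166. ] rot [ 1.7943e+02 -1.3000e-01  1.6618e+02] F [-0.39  0.65 -2.42] T [ 0.049 -0.004 -0.012] w23.6 q [ -33.4   20.3   93.9    0.5   66.1 -109.8]
[ 486.31780538 -303.00010568   71.01207843] [-0.04774289  0.07274259  1.55130187]
```

View pics/w26.png

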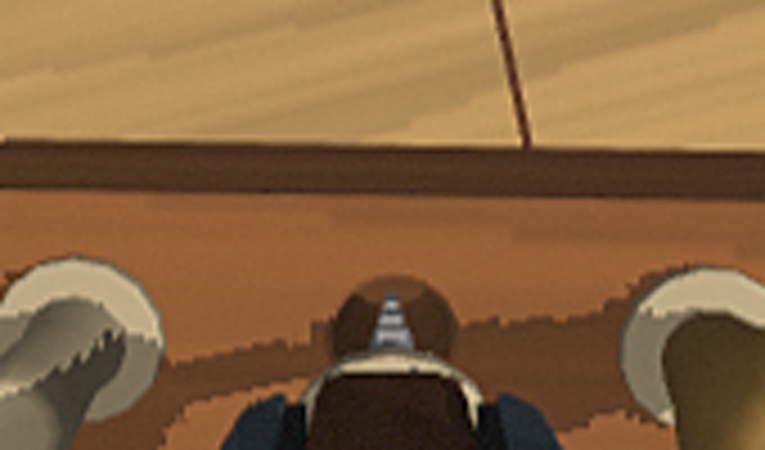

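Inside the hole without contact (tip 71 < 80). Continue down to TCP z≈106.

Request:
{"api": "drive_tool", "payload": {
  "moves": [
    {"claw":1,"dx":0,"dy":0.02,"dz":0.7,"yaw":0},
    {"claw":1,"dx":0,"dy":0.02,"dz":0.7,"yaw":0},
    {"claw":1,"dx":0,"dy":0,"dz":0.6,"yaw":0}
  ]
}}

```text
time_s: 23.55
ee_pos: [486.6, -302.6, 123.3]
ee_rot: [179.4, -0.1, 166.2]
force: [-0.3, 0.2, -1.5]
gripper_width: 23.9
```

```bash
python3 - <<'E'
from h import *
f=snap("wrist","w27",(230,130,400,260),4.5);sc=snap("scene","s27",(130,150,290,290),5);s=st();print(tipof(s)[0])
E
```

```text
t23.65 pos [ 485.7 -302.1  122.5] rot [179.37  -0.29 166.18] F [ 0.06 -0.19 -1.05] T [ 0.001 -0.025  0.004] w23.9 q [ -33.3   22.4   97.4    0.6   60.7 -109.8]
[ 485.46938386 -301.00017846   27.48792744]
```

View pics/s27.png

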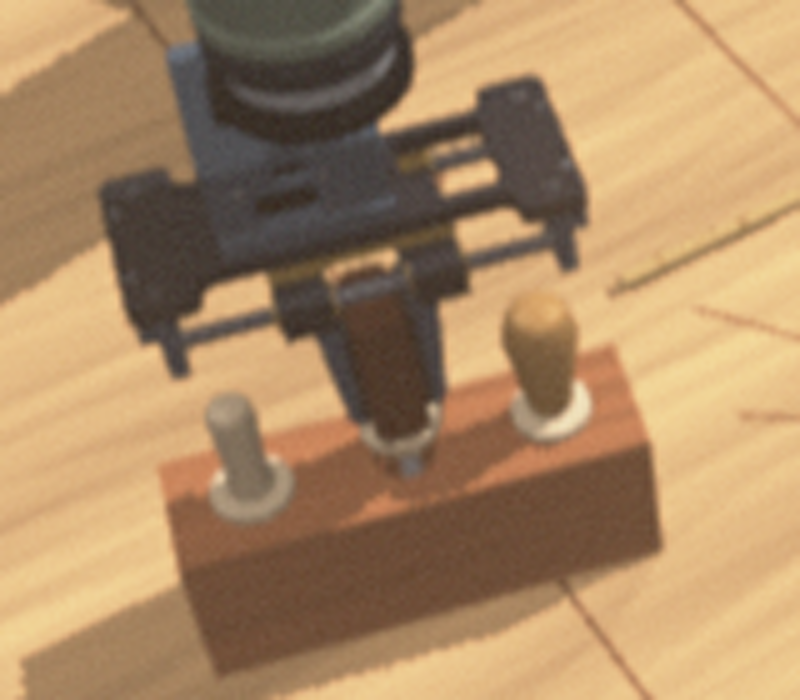

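Request:
{"api": "drive_tool", "payload": {
  "moves": [
    {"claw":1,"dx":-0.08,"dy":0,"dz":0.2,"yaw":0},
    {"claw":1,"dx":0,"dy":0,"dz":0.3,"yaw":0}
  ]
}}

```text
time_s: 23.9
ee_pos: [488.1, -302.9, 112.7]
ee_rot: [179.4, -0.2, 166.2]
force: [-0.3, 0.4, -0.9]
gripper_width: 23.4
```

```bash
python3 - <<'E'
from h import *
s=st();print(tipof(s)[0])
E
```

```text
t23.90 pos [ 488.1 -302.9  112.7] rot [179.41  -0.18 166.17] F [-0.28  0.4  -0.88] T [ 0.025 -0.038 -0.013] w23.4 q [ -33.3   23.1   97.9    0.6   59.4 -109.7]
[ 488.03740068 -301.92337074   17.67790725]
```

Request:
{"api": "drive_tool", "payload": {
  "moves": [
    {"claw":1,"dx":0,"dy":0,"dz":0.2,"yaw":0},
    {"claw":1,"dx":0,"dy":0,"dz":0.08,"yaw":0},
    {"claw":1,"dx":0,"dy":0,"dz":0,"yaw":0}
  ]
}}

```text
time_s: 24.28
ee_pos: [488.1, -302.9, 106.7]
ee_rot: [179.4, -0.2, 166.2]
force: [-0.2, 0.8, -1.6]
gripper_width: 23.9
```

```bash
python3 - <<'E'
from h import *
s=st();print(tipof(s)[0]);sc=snap("scene","s28",(130,150,290,290),5)
E
```

```text
t24.27 pos [ 488.1 -302.9  106.7] rot [ 1.7941e+02 -1.7000e-01  1.6618e+02] F [-0.17  0.79 -1.63] T [0.017 0.02  0.023] w23.9 q [ -33.3   23.4   98.4    0.6   58.6 -109.7]
[ 488.05632715 -301.89431326   11.65726904]
```

View pics/s28.png

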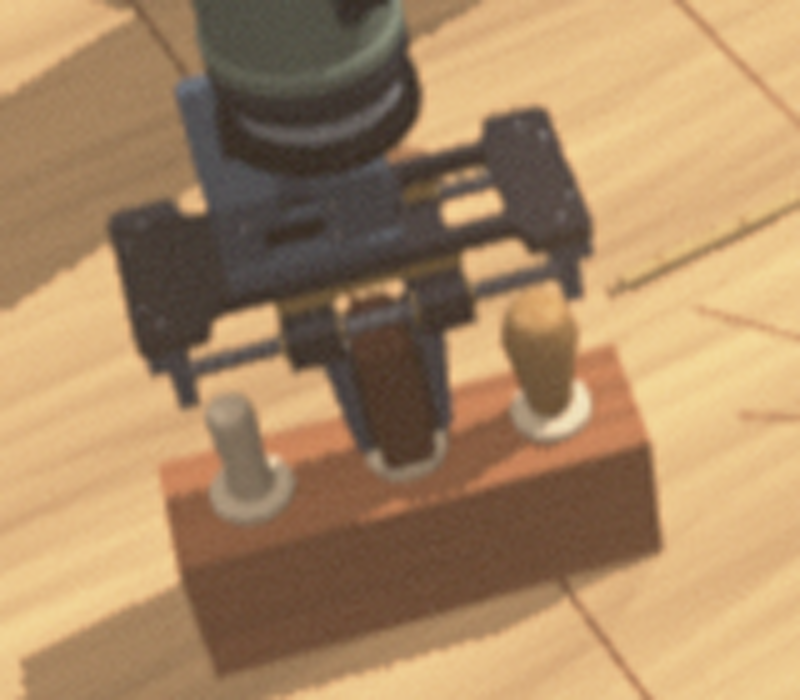

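Request:
{"api": "drive_tool", "payload": {
  "moves": [
    {"claw":1,"dx":0,"dy":0,"dz":0.06,"yaw":0},
    {"claw":1,"dx":0,"dy":0,"dz":0,"yaw":0}
  ]
}}

```text
time_s: 24.58
ee_pos: [488.3, -303.0, 105.8]
ee_rot: [179.4, -0.1, 166.2]
force: [0.3, -0.2, -1.7]
gripper_width: 23.9
```

Request:
{"api": "drive_tool", "payload": {
  "moves": [
    {"claw":0.05,"dx":0,"dy":0,"dz":0,"yaw":0},
    {"claw":0.05,"dx":0,"dy":0,"dz":0,"yaw":0},
    {"claw":0.05,"dx":0,"dy":0,"dz":0,"yaw":0},
    {"claw":0.05,"dx":0,"dy":0,"dz":0,"yaw":0}
  ]
}}

```text
time_s: 25.08
ee_pos: [489.0, -303.5, 106.9]
ee_rot: [179.5, 0.0, 166.2]
force: [-0.9, -0.9, 0.6]
gripper_width: 43.2
```

```bash
python3 - <<'E'
from h import *
s=st();sc=snap("scene","s29",(130,150,290,290),5)
E
```

```text
t25.07 pos [ 489.  -303.5  106.9] rot [179.48   0.   166.17] F [-0.87 -0.94  0.64] T [ 0.011 -0.031 -0.01 ] w43.2 q [ -33.3   23.4   98.4    0.6   58.4 -109.7]
```

View pics/s29.png

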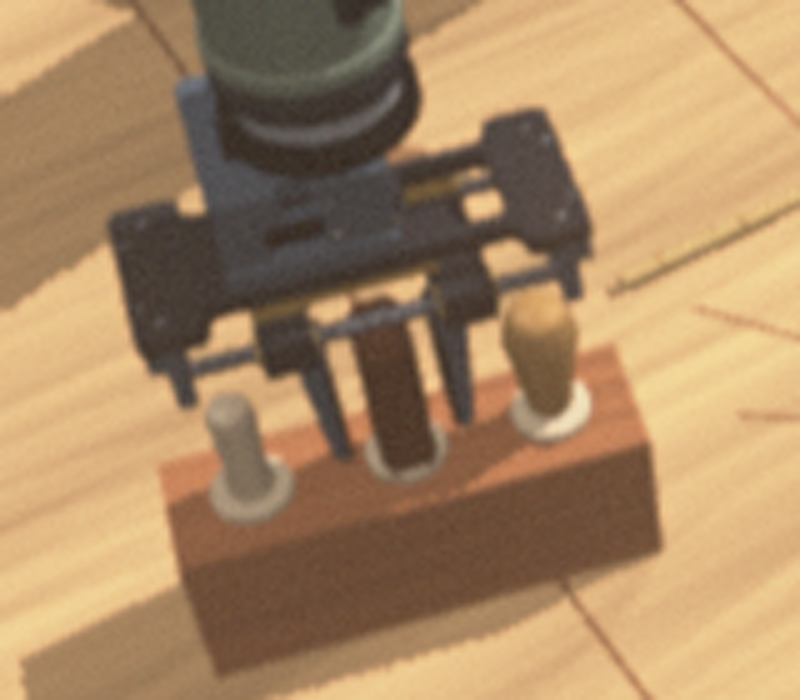

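The driver hangs upright in the hole, with the fingers clear on both sides. I'll retreat straight up.

Request:
{"api": "drive_tool", "payload": {
  "moves": [
    {"claw":0.05,"dx":0,"dy":0,"dz":-0.4,"yaw":0},
    {"claw":0.05,"dx":0,"dy":0,"dz":-0.8,"yaw":0},
    {"claw":0.05,"dx":0,"dy":0,"dz":-1,"yaw":0},
    {"claw":0.05,"dx":0,"dy":0,"dz":-1,"yaw":0},
    {"claw":0.05,"dx":0,"dy":0,"dz":-1,"yaw":0}
  ]
}}

```text
time_s: 25.75
ee_pos: [488.8, -304.2, 196.3]
ee_rot: [179.5, 0.0, 166.2]
force: [0.4, -0.2, -0.2]
gripper_width: 43.6
```

Request:
{"api": "drive_tool", "payload": {
  "moves": [
    {"claw":0.05,"dx":0,"dy":0,"dz":-1,"yaw":0},
    {"claw":0.05,"dx":0,"dy":0,"dz":-1,"yaw":0},
    {"claw":0.05,"dx":-1,"dy":0,"dz":-0.5,"yaw":0},
    {"claw":0.05,"dx":-1,"dy":0,"dz":0,"yaw":0},
    {"claw":0.05,"dx":0,"dy":0,"dz":0,"yaw":0}
  ]
}}

```text
time_s: 26.38
ee_pos: [529.2, -315.3, 257.9]
ee_rot: [179.7, 0.7, 166.2]
force: [-0.6, 0.0, -0.8]
gripper_width: 43.5
```

Request:
{"api": "drive_tool", "payload": {
  "moves": [
    {"claw":0.05,"dx":0,"dy":0,"dz":0,"yaw":0},
    {"claw":0.05,"dx":0,"dy":0,"dz":0,"yaw":0},
    {"claw":0.05,"dx":0,"dy":0,"dz":0,"yaw":0}
  ]
}}

```text
time_s: 26.75
ee_pos: [527.3, -314.8, 258.8]
ee_rot: [179.7, 0.6, 166.1]
force: [-0.3, 0.4, 0.4]
gripper_width: 43.4
```

```bash
python3 - <<'E'
from h import *
st(); snap("wrist","w30"); snap("scene","s30"); snap("top","t30",(100,110,370,280),2.9)
E
```

```text
t26.75 pos [ 527.3 -314.8  258.8] rot [179.73   0.65 166.14] F [-0.33  0.39  0.4 ] T [0.025 0.02  0.021] w43.4 q [ -32.2   20.3   80.2    0.5   79.  -108.4]
```

View pics/w30.png

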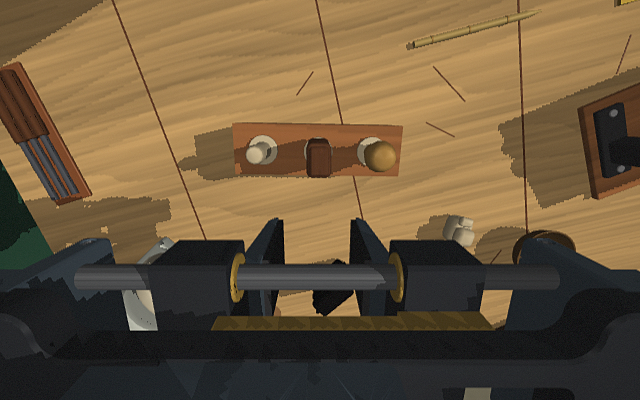

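View pics/s30.png

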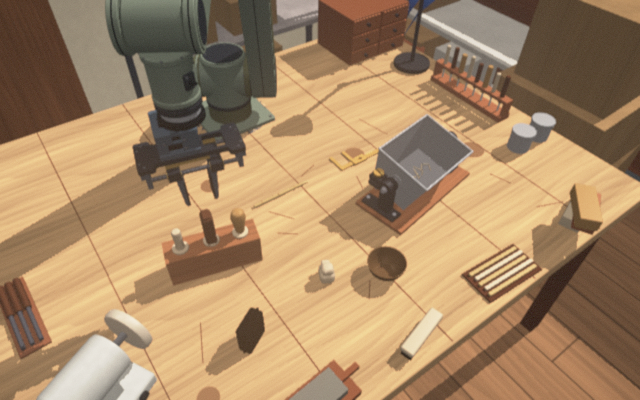

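View pics/t30.png

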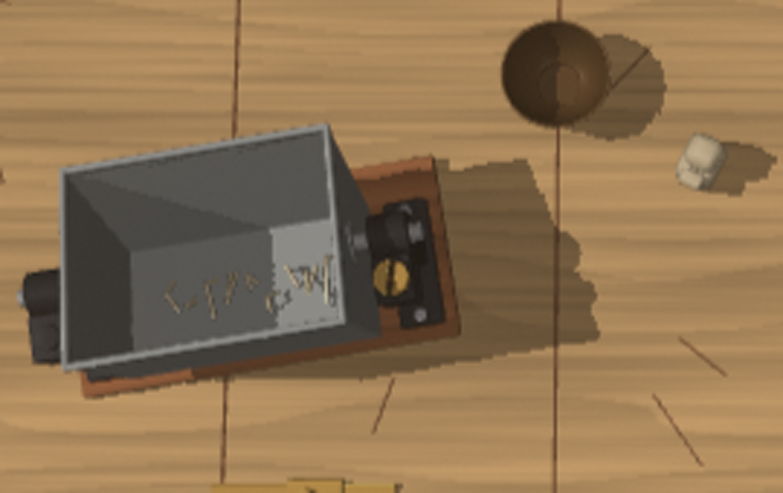

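```bash
python3 - <<'E'
from workcell import job
print(job.job_done())
E
```

```text
the job is handed in; nothing more can be done
None
```

I tightened the clamp screw to its stop and put the screwdriver back in the middle hole of the tool block. I then let go, backed the arm clear and handed the job in at about 27 s; no verdict came back.

- **Into the slot:** I lined the blade up with the slot by eye using the wrist camera. It went straight in, about 5 mm below the head's top, so I never rested it on the head and turned it to find the slot. I felt no clear contact or push on the way in.
- **Tightening:** I turned the tool about 0.79 rad clockwise. The twisting torque rose from about 0.08 N m to about 0.17 N m at the end, and I took that as the stop. The readings were noisy; one at the very end was back at 0.08.
- **Screw angle:** In the wrist pictures the slot turned about 33° (0.58 rad, give or take a few degrees). That is well past the 0.46 rad needed, but I estimated it from the pictures because the joint value isn't available.
- **Putting it back:** The measured gripper position when I let go was about 2 mm from where I first gripped the screwdriver. The pictures show it standing upright, seated on its collar and clear of the fingers.
- **Other things:** In the last pictures the bin's tilt and the other things on the bench look unchanged, and the arm touches nothing.
- **Disagreements:** The cameras differed by up to about 7 mm on where the screw was, and by about 5° on the slot's angle. I corrected for this by comparing the blade and screw within the same picture.

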